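Load the weld jig and counter-hold the bolt

ROBOT

A 6-joint arm with a two-finger parallel gripper is mounted at the origin on the work surface. World frame = base frame: x ahead of the robot, y to its left, z up, the work surface at z = 0. Lengths are in m, angles in degrees, forces in N, time in s.
With the tool pointing down it reaches from about 0.25 to 0.725 m from the base axis. Payload 9.7 kg.
Tool frame: the origin (TCP) lies between the finger pads; the fingertips stand 11 mm ahead of it and the grasp point (between the pads) lies 8 mm behind it; z points along the fingers, x is the direction in which the jaws open and shut, and the axes are right-handed (so a half turn about z gives the same grasp; the last joint's range is limited). The gripper opens to 85 mm and grips with 20 to 120 N. Pads are 22 mm wide; open, the fingers measure 114 mm over their backs; the gripper's body (76 mm by 85 mm) begins 54 mm behind the grasp point. The pads swing forward as they close: fully open they stand 13 mm farther back than shut.
Start: joints at [-71.448, 4.979, 10.078, 95.1, 0, 90], TCP at [0.175, -0.521, 0.242] pointing down, gripper open.
Joint ranges: [-179.16, 179.16], [-48.56, 103.87], [-65.8, 70.77], [-126.05, 130.52], [-82.76, 87.17], [-180, 180]. Speed limits (degrees/s): [127.2, 127.2, 147.25, 180, 180, 180].

INTERFACE

Orientations are given as [roll, pitch, yaw] about the fixed x, y, z axes, in that order (R = Rz(yaw) Ry(pitch) Rx(roll)).
In Python, from workcell import get_obs, camera, job_done gives the robot as it stands.
- The arm moves only by the tool arm_command, never from a script. Its argument "increments" is a list of rows, each a list of 2 entries, a list of its own where there are three numbers: the shift along the tool's x, y, z in units of 25 mm (1.0 is 25 mm), then the turn about the tool's z in units of 6 degrees (1.0 is 6 degrees). In form: [[[dx, dy, dz], roll], ...]. A call has 1 to 5 rows; each row is the pose to reach, as a shift and turn from the pose measured when the call began, along the tool's axes at that moment; what a row does not reach only later rows make up. A row lasts 1/10 s, in which the tool goes at most 50 mm and 8.59 degrees, less where a joint would pass 70% of its speed; a pose out of reach is approached as far as the arm can. A call with a gripper value outside its range is refused whole. "claw" is the closure, from -1 (fully open) to 1 (shut), so that 0 is half open, set as the call begins (left out, the last holds). The fingers move at their own pace and stop on an object; "force" is the grip in N (left out, the last holds). Time passes only in rows, so rows that repeat a pose let the fingers close. It gives the time, the measured TCP pose, the force and the opening at its end, in the units of the state.
- get_obs(): the state, without advancing time (a new reading comes with each control period).
- camera(name): name is "side" or "top"; returns a dict with "frame" (420x560x3 uint8, red, green, blue), "range_z" (420x560 float32, m along the optical axis (not along the pixel's ray), 0 where there is no reading), "K" (3x3 intrinsics, pixels), "R" (3x3) and "t" (3): a world point X has camera coordinates R X + t. Camera axes: x right, y down, z forward; pixel columns grow to the right and rows downward; lengths in m; the calibration is good to about 2 mm. A picture is of the moment at which its call begins.
- job_done(): hands the job in, once; it reports no verdict.
The state is a dict: "time": time; "q": joint angles; "qd": joint speeds; "joint_efforts": joint torques, N m; "ee_pos": TCP position; "tcp_rot": TCP orientation; "wrist_force": force on the tool from outside, world axes, zero at the start; "torque": the same for the moment, N m; "opening": finger opening in m.
Only numpy, scipy, OpenCV 4.12 (cv2) and the standard library are available. Lean on these libraries where they do the work, as an engineer would, in place of code of your own. Each camera call takes 0.05 s, during which the arm holds its last target.

TASK

Load the welding jig: seat the square body, then the copper spacer ring, then the round top disc flat on one another in the pocket between the blue corner posts, letting go of each. Then reach down into the narrow gap behind the steel bracket, grip the slowly turning brass bolt head between the fingers and hold it so that it stops turning. Finish while still holding it, and leave the other things on the bench where they are.

Things in the scene. Friction and masses are not known exactly. Their poses are not given: they have to be found in the camera images.
- jig: Fixed jig on a grey base plate 200 mm (x) x 300 mm (y) x 12 mm thick, turned by some yaw; origin at the centre of its underside, z up. In its frame: pocket centred at x=0, y=-85 mm; bolt axis along x at y=+85 mm, height 68 mm. Between bracket and guard plate is a gap 44 mm wide in x (-22 to +22), open above and at both ends in y, floor at 12 mm.
- bracket_top (a point): Middle of the top edge of the steel bracket, an upright plate 80 mm wide along the jig's y and 10 mm thick in x (jig x from -32 to -22 mm), top 92 mm above the bench; axes as the jig.
- guard_top (a point): Middle of the top edge of the lower guard plate, upright, 80 mm wide along the jig's y and 5 mm thick (jig x from +22 to +27 mm), top 82 mm above the bench; axes as the jig.
- runner (a point): Rear end, on the bolt axis, of the grey nut runner (48 mm thick, on the -x side of the bracket, jig x from -124 to -32 mm, top 92 mm above the bench). It sits on the nut and slowly turns the bolt.
- pocket (a point): Centre of the pocket floor, 12 mm above the bench; axes as the jig. 55 mm square inside, sides along jig x and y, between four blue L-shaped corner posts 50 mm tall above this floor plus a flared lead-in to 59 mm. Each post covers 9 mm of a side: a 37 mm opening is left in the middle of all four sides for the fingers. Post outer faces are 35.5 mm from the centre.
- bolt_head (a point): Centre of the hexagonal brass bolt head, on the bolt axis, midway in the gap; its x is the jig's x, about which it turns. Head 32 mm across flats, 18 mm thick along x (-9 to +9 mm). Fingers pointing down and closing along the jig's y straddle it; tilting them about the jig's x lets them meet the flats.
- bolt (a joint): Turn of the bolt about the jig's +x, rad. At multiples of pi/3 two flats are upright, facing the jig's +y and -y. Starts between 0 and 1.0; the runner turns it on at about 0.075 rad/s with about 0.15 N m (slip clutch: it may be stopped or turned by force, stiffly, 2 N m s/rad). It meets no stop during the job.
- body: Square aluminium block 50 x 50 x 26 mm with a dark bore mark on top; origin at the centre of its underside, sides along its x and y. 0.2 to 0.4 kg. Lies on the bench.
- spacer: Copper ring, 50 mm outside, 26 mm bore, 16 mm high; origin at the centre of its underside. About 0.16 kg. Lies on the bench.
- disc: Plain round steel disc, 50 mm wide, 14 mm high; origin at the centre of its underside. About 0.19 kg. Lies on the bench.
- hammer: Bystander, leave alone: steel hammer lying on the bench, handle along its -x; origin at its underside.
- brush: Bystander, leave alone: brush lying on the bench, handle along its -x; origin at its underside.
- jar: Bystander, leave alone: white jar with red lid, 60 mm wide, 70 mm tall; origin at its underside.
- can: Bystander, leave alone: green can, 60 mm wide, 170 mm tall; origin at its underside.
- offcut: Bystander, leave alone: steel plate offcut 80 x 60 x 8 mm; origin at its underside.
- flange: Bystander, leave alone: dark steel ring, 70 mm wide, 8 mm thick, NOT the spacer; origin at its underside.
- square: Bystander, leave alone: red triangular magnetic square, legs 70 mm, 14 mm thick; origin at its underside.
Mind the look-alikes: they are no part of the job. Of the things that look like the body, take the one that is nearest to the robot's base at the start.

How it is judged:
By the outcome, as a careful person would: the job done as asked, in the order asked, and still so for the second after the job is handed in, while the arm keeps its last pose, push and grip.
It also fails if it takes over 70 s, if anything falls off the work surface, if the arm or the gripper's body presses on something with over 40 N, if the wrist force passes 120 N, or if a joint passes its speed limit or range.

## Working session

There is one attempt and no reset: what is moved stays moved. The work goes in short steps, Python scripts to look and compute and a tool call to move; the robot and the scene stay as the last step left them, time stands still between calls to the robot, and variables do not carry over. Pictures are saved under pics/ and viewed, and the job is handed in when it is done.

Besides the shell and the picture viewer there is one more tool, called after "Request:" in YAML: its name, and indented under it one key for each argument. arm_command: Moves the arm, as the interface text tells. Its arguments: {"type":"object","properties":{"increments":{"type":"array"},"claw":{"type":"number"},"force":{"type":"number"}},"required":["increments"]}

```bash
ls; mkdir -p pics; python3 - <<'E'
from workcell import get_obs,camera
import cv2,numpy as np
print(get_obs())
for n in("top","side"):
    c=camera(n); cv2.imwrite(f"pics/{n}0.png",c["frame"][:,:,::-1]); np.savez(f"pics/{n}0.npz",**c)
    print(n,c["K"],c["R"],c["t"])
E
```

```text
pics
{'time': 0.0, 'q': array([-7.14498420e+01,  5.01137654e+00,  1.00338476e+01,  9.51002974e+01,
       -4.41631889e-04,  9.00028569e+01]), 'qd': array([-0.03286285, -0.0692479 ,  0.10633908, -0.01045254, -0.06583176,
        0.08053439]), 'joint_efforts': array([ 2.94137899e-03, -5.20390785e+01,  4.64808333e+01,  1.62711809e-02,
        3.01927366e-05,  1.83520228e-05]), 'ee_pos': array([ 0.17490104, -0.52121396,  0.24157498]), 'tcp_rot': array([ 1.79999554e+02,  7.78262883e-02, -7.14526989e+01]), 'wrist_force': array([-0.65354478,  0.80817724,  0.07664549]), 'torque': array([-0.02837521,  0.03475914, -0.00844776]), 'opening': 0.08543866910721819}
top [[417.42565305   0.         283.34770081]
 [  0.         417.42565305 210.67728939]
 [  0.           0.           1.        ]] [[-1.35560254e-04 -9.99969897e-01 -7.75802470e-03]
 [-9.97083802e-01  7.27209144e-04 -7.63109609e-02]
 [ 7.63143054e-02  7.72505603e-03 -9.97053885e-01]] [-0.06887516  0.53709729  1.260665  ]
side [[518.30558861   0.         277.35234226]
 [  0.         518.30558861 210.1274869 ]
 [  0.           0.           1.        ]] [[-0.99586503 -0.09026512  0.01024954]
 [-0.06964668  0.68616741 -0.72410194]
 [ 0.05832825 -0.72182165 -0.6896168 ]] [0.53017755 0.13613301 1.5235741 ]
```

View pics/top0.png

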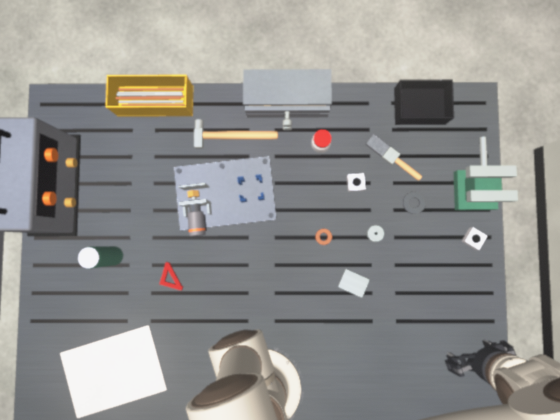

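View pics/side0.png

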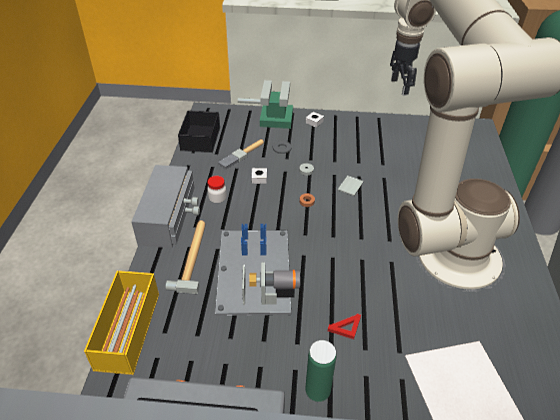

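The top view shows two square blocks with bore marks, at (356,182) and (475,238). The ring is at (323,237), a grey round part at (376,233), the dark flange at (414,203) and the jig at (225,193). Next I'll measure them and enlarge.

```bash
cat > h.py <<'E'
import numpy as np,cv2
from workcell import get_obs,camera
def load(f): return dict(np.load(f))
def pts(c):
    z=c["range_z"].astype(float);K=c["K"];v,u=np.mgrid[:z.shape[0],:z.shape[1]]
    P=np.stack([(u-K[0,2])/K[0,0]*z,(v-K[1,2])/K[1,1]*z,z],-1)
    W=(P-c["t"])@c["R"]; W[z==0]=np.nan; return W
def proj(c,X):
    p=np.asarray(X)@c["R"].T+c["t"]; p=p@c["K"].T; return p[...,:2]/p[...,2:]
def crop(c,x0,y0,x1,y1,f,name):
    im=c["frame"][y0:y1,x0:x1,::-1]; cv2.imwrite(name,cv2.resize(im,None,fx=f,fy=f,interpolation=cv2.INTER_CUBIC))
E
python3 - <<'E'
from h import *
c=load("pics/top0.npz");W=pts(c)
for n,u,v in [("blkA",356,182),("blkB",475,238),("ring",323,237),("disc",376,233),("flange",414,203)]:
    w=W[v-14:v+15,u-14:u+15].reshape(-1,3); m=w[:,2]>0.006
    p=w[m]; h=np.nanpercentile(p[:,2],90)
    p=p[p[:,2]>h-0.004]
    print(n,len(p),p.mean(0),h,(p.max(0)+p.min(0))/2,np.ptp(p,axis=0),"d",np.hypot(*p.mean(0)[:2]))
crop(c,300,160,500,260,4,"pics/c1.png")
crop(c,165,145,285,245,6,"pics/c2.png")
s=load("pics/side0.npz");crop(s,205,215,315,320,6,"pics/c3.png")
E
```

```text
blkA 185 [ 0.6261514  -0.29267369  0.02680016] 0.028323037440812847 [ 0.62623422 -0.29339911  0.02916499] [0.05288058 0.05210138 0.00967251] d 0.6911754282420808
blkB 167 [ 0.45253832 -0.65108234  0.02735238] 0.028868474591465482 [ 0.4532355  -0.65116257  0.02992979] [0.0664432  0.06471642 0.01011644] d 0.792905505398217
ring 87 [ 0.45797498 -0.19222359  0.01735683] 0.019116614956668637 [ 0.45804398 -0.19188141  0.01816801] [0.04587333 0.04620252 0.00604909] d 0.4966799654613824
disc 131 [ 0.47008183 -0.35208634  0.0151954 ] 0.016757729096640667 [ 0.47024129 -0.35123575  0.01630616] [0.04595313 0.04682448 0.00698422] d 0.5873173915552138
flange 123 [ 0.56363145 -0.4729216   0.01008402] 0.011830392684767401 [ 0.56458236 -0.47323977  0.01265975] [0.06235019 0.06760558 0.00959568] d 0.7357548818694915
```

View pics/c1.png

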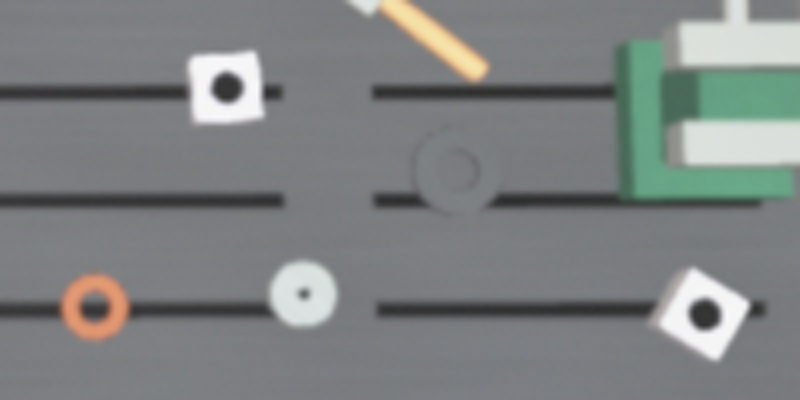

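View pics/c2.png

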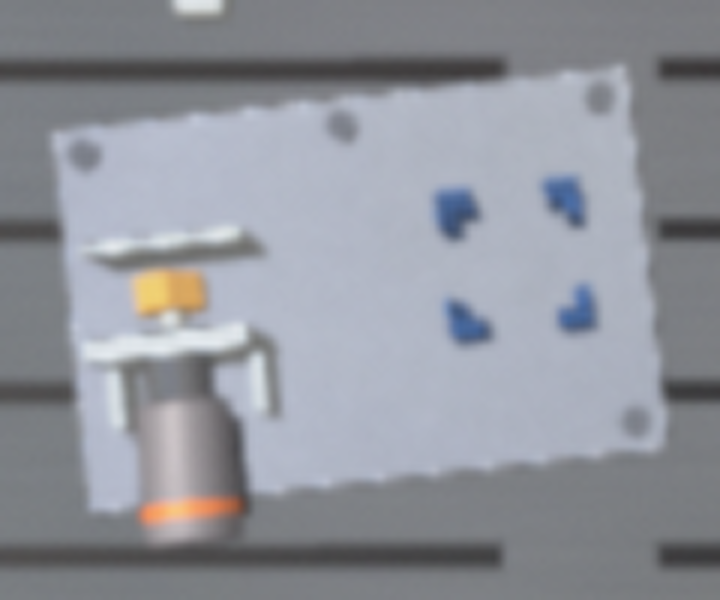

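View pics/c3.png

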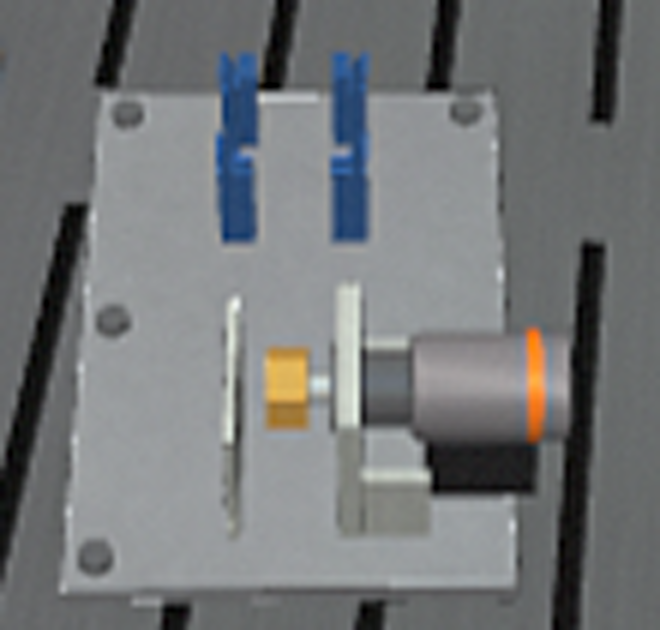

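Block A at (356,182) is nearest to the base, 0.69 m against 0.79 m for block B, so it is the body. The copper ring with the bore is the spacer. The pale disc at (376,233) is the disc: it is 14 mm high and 50 mm wide, while the flange is 8 mm high, 70 mm wide and dark. Now for precise poses.

```bash
cat >> h.py <<'E'
def rect(c,zp,x0,x1,y0,y1,res=0.0005):
    "metric picture at plane z=zp; rows: x1 down to x0, cols: y1 down to y0 (like top view)"
    h=int(round((x1-x0)/res));w=int(round((y1-y0)/res))
    r,q=np.mgrid[:h,:w]; X=np.stack([x1-(r+.5)*res,y1-(q+.5)*res,np.full(r.shape,zp)],-1)
    m=proj(c,X).astype(np.float32)
    return cv2.remap(c["frame"],m[...,0],m[...,1],cv2.INTER_CUBIC)
E
python3 - <<'E'
from h import *
for n in("top","side"):
    c=load(f"pics/{n}0.npz")
    im=rect(c,0.012,0.42,0.72,-0.06,0.32)
    cv2.imwrite(f"pics/r_{n}.png",im[:,:,::-1])
    im=rect(c,0.026,0.58,0.68,-0.36,-0.24); im2=rect(c,0.016,0.41,0.51,-0.25,-0.13); im3=rect(c,0.014,0.42,0.52,-0.41,-0.29)
    cv2.imwrite(f"pics/o_{n}.png",cv2.resize(np.hstack([im,im2,im3])[:,:,::-1],None,fx=1.1,fy=1.1))
    for nm,i,x1,y1 in (("body",im,.68,-.24),("ring",im2,.51,-.13),("disc",im3,.52,-.29)):
        b=i.astype(int)
        if nm=="ring": m=(b[...,0]-b[...,2]>50)
        else: m=b.min(-1)>(165)
        m=cv2.morphologyEx(m.astype(np.uint8),cv2.MORPH_OPEN,np.ones((5,5)))
        cs,_=cv2.findContours(m,cv2.RETR_EXTERNAL,cv2.CHAIN_APPROX_NONE); k=max(cs,key=cv2.contourArea)
        (px,py),sz,a=cv2.minAreaRect(k)
        print(n,nm,"x",x1-(py+.5)*.0005,"y",y1-(px+.5)*.0005,np.array(sz)*.5,"ang",a)
E
```

```text
top body x 0.626007839202881 y -0.2919809036254883 [55.69925308 56.5672493 ] ang 85.76361083984375
top ring x 0.4587499923706055 y -0.1915 [50.5581398 50.5581398] ang 45.0
top disc x 0.46900000000000003 y -0.351 [49.5 50.5] ang 90.0
side body x 0.6220049514770508 y -0.29279949951171874 [51.54292679 56.26935577] ang 84.2894058227539
side ring x 0.45425 y -0.186 [49.  65.5] ang 90.0
side disc x 0.4635 y -0.35175 [47.5 48. ] ang 90.0
```

View pics/r_top.png

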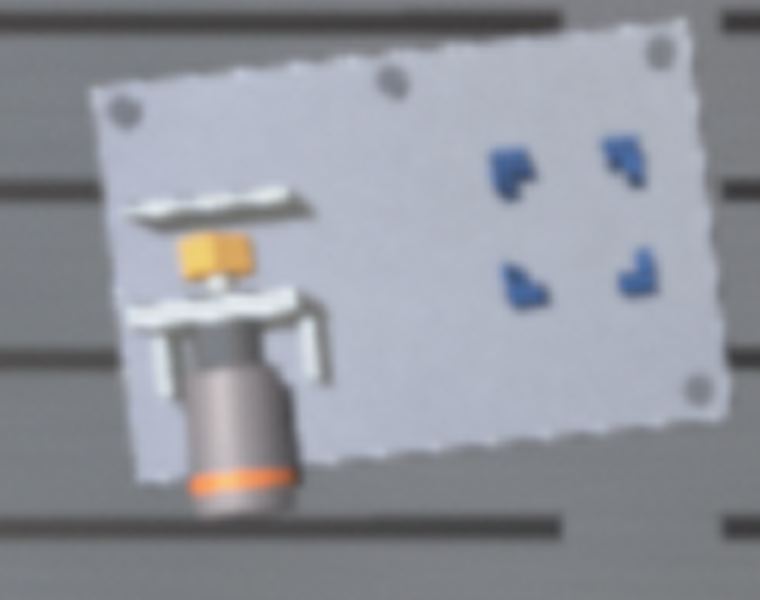

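View pics/r_side.png

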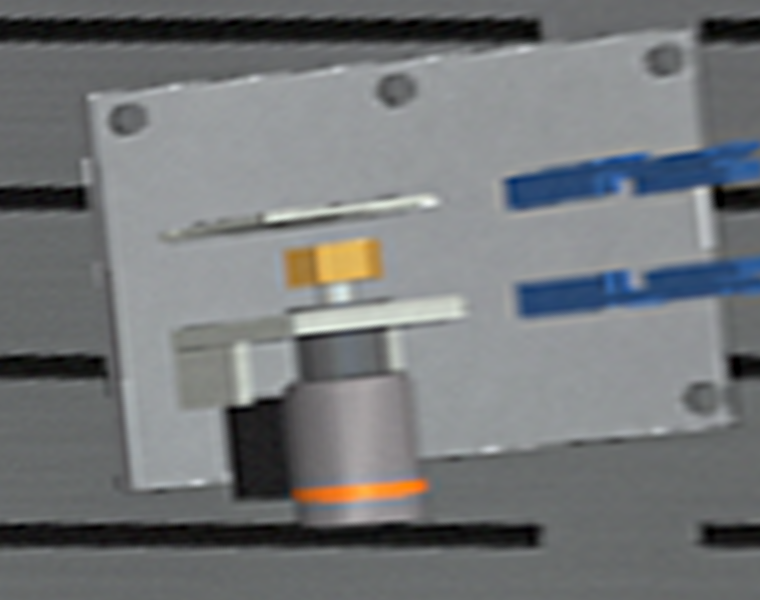

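View pics/o_top.png

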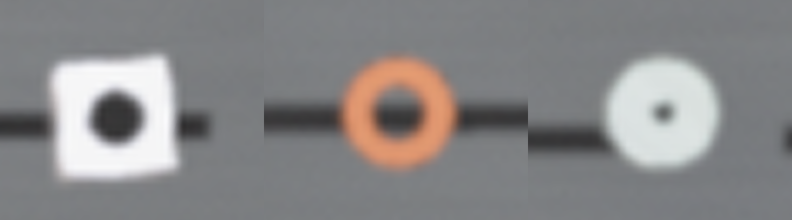

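View pics/o_side.png

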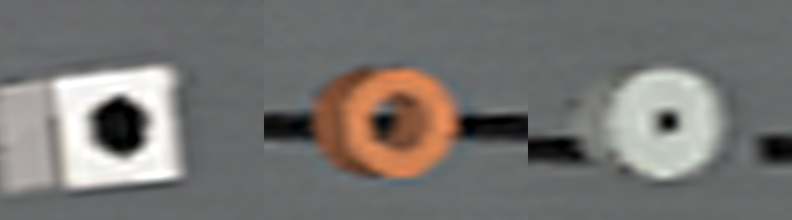

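```bash
cat > fit.py <<'E'
from h import *
from scipy.optimize import minimize
def rectfit(c,hx,hy,z,x,y,yaw,sgn=1,edges=(0,1,2,3)):
    g=cv2.GaussianBlur(c["frame"].astype(np.float32).mean(-1),(0,0),0.8)
    s=np.linspace(-.9,.9,81)
    E=[np.stack([s*0+hx,s*hy],-1),np.stack([s*0-hx,s*hy],-1),np.stack([s*hx,s*0+hy],-1),np.stack([s*hx,s*0-hy],-1)]
    N=[(1,0),(-1,0),(0,1),(0,-1)]
    def samp(p,z):
        m=proj(c,np.c_[p,np.full(len(p),z)]).astype(np.float32)[None]
        return cv2.remap(g,m[...,0],m[...,1],cv2.INTER_LINEAR)[0]
    def f(q):
        a=np.radians(q[2]);R=np.array([[np.cos(a),-np.sin(a)],[np.sin(a),np.cos(a)]]);tot=0
        for i in edges:
            d=np.array(N[i])*.0015
            pi=(E[i]-d)@R.T+q[:2]/1000; po=(E[i]+d)@R.T+q[:2]/1000
            tot+=np.median(samp(pi,z)-samp(po,z))+np.mean(samp(pi,z)-samp(po,z))
        return -sgn*tot
    best=None
    for dx in(-4,0,4):
      for dy in (-4,0,4):
        r=minimize(f,[x*1000+dx,y*1000+dy,yaw],method="Nelder-Mead",options=dict(initial_simplex=np.array([x*1000+dx,y*1000+dy,yaw])+np.array([[0,0,0],[3,0,0],[0,3,0],[0,0,3]])))
        if best is None or r.fun<best.fun: best=r
    return best.x,best.fun
E
python3 - <<'E'
from fit import *
for n in("top","side"):
    c=load(f"pics/{n}0.npz")
    print(n,"jig",rectfit(c,.1,.15,.012,.592,.114,6.3))
    print(n,"body",rectfit(c,.025,.025,.026,.624,-.2925,4.5,edges=(0,1,2,3) if n=="top" else (0,1,2,3)))
E
```

```text
top jig (array([594.33036995, 113.77354837,   6.6204244 ]), np.float64(-156.9975128173828))
top body (array([ 6.26126480e+02, -2.92871767e+02, -5.80940660e-02]), np.float64(-296.53790283203125))
side jig (array([590.1798153 , 114.58990668,   6.28377264]), np.float64(-166.3695068359375))
side body (array([ 621.71880497, -293.60729668,    6.92393802]), np.float64(-330.96014404296875))
```

```bash
cat >> h.py <<'E'
def go(x,y,z,yaw=None,o=None):
    o=o or get_obs(); from scipy.spatial.transform import Rotation as Ro
    R=Ro.from_euler("xyz",o["tcp_rot"],degrees=True).as_matrix()
    d=R.T@(np.array([x,y,z])-o["ee_pos"])/.025
    r=0
    if yaw is not None: r=-((yaw-o["tcp_rot"][2]+180)%360-180)/6
    print("t",round(o["time"],2),"pos",o["ee_pos"].round(4),"rot",o["tcp_rot"].round(2),"open",round(o["opening"],4),"F",o["wrist_force"].round(1),"q",o["q"].round(1)); print("units",d.round(3),"roll",round(r,2))
E
python3 -c "
from h import *
go(.624,-.293,.15,6.4)"
```

```text
t 0.1 pos [ 0.1749 -0.5213  0.2416] rot [-1.800e+02  7.000e-02 -7.145e+01] open 0.0854 F [0.7 0.8 0.2] q [-71.4   5.   10.   95.1   0.   90. ]
units [ -2.937 -19.934   3.669] roll -12.97
```

Request:
arm_command:
  increments:
    - [[-0.25,-1.7,0.0],-1.3]
    - [[-0.5,-3.4,0.1],-2.6]
    - [[-0.75,-5.1,0.3],-3.9]
    - [[-1.0,-6.8,0.5],-5.2]
    - [[-1.25,-8.5,0.8],-6.5]
  claw: -1
  force: 40

```text
time: 0.6
ee_pos: [0.3678, -0.423, 0.2215]
tcp_rot: [-180.0, 0.0, -32.1]
wrist_force: [0.9, -1.4, 1.0]
opening: 0.0855
```

```bash
python3 -c "
from h import *
go(.624,-.293,.15,6.4)"
```

```text
t 0.6 pos [ 0.3678 -0.423   0.2215] rot [-1.7996e+02  5.0000e-02 -3.2140e+01] open 0.0855 F [ 0.9 -1.4  1. ] q [-49.    6.1   9.   92.9   0.   73.1]
units [ 5.914 -9.852  2.862] roll -6.42
```

Request:
arm_command:
  increments:
    - [[0.9,-1.5,0.3],-1.3]
    - [[1.9,-3.2,0.7],-2.6]
    - [[3.0,-5.0,1.2],-3.9]
    - [[4.2,-7.0,1.8],-5.2]
    - [[5.3,-8.8,2.4],-6.4]

```text
time: 1.1
ee_pos: [0.5818, -0.3142, 0.166]
tcp_rot: [-179.9, 0.0, 6.6]
wrist_force: [0.4, -0.6, 1.2]
opening: 0.0855
```

```bash
python3 -c "
from h import *
go(.624,-.293,.06,6.4)"
```

```text
t 1.1 pos [ 0.5818 -0.3142  0.166 ] rot [-1.7993e+02  2.0000e-02  6.5900e+00] open 0.0855 F [ 0.4 -0.6  1.2] q [-28.4  19.8  19.   89.3   0.   55. ]
units [ 1.777 -0.645  4.241] roll 0.03
```

Request:
arm_command:
  increments:
    - [[0.7,-0.3,1.0],0.0]
    - [[1.3,-0.5,2.1],0.0]
    - [[1.78,-0.64,3.2],0.0]
    - [[1.78,-0.64,4.0],0.0]
    - [[1.78,-0.64,4.2],0.0]

```text
time: 1.6
ee_pos: [0.6228, -0.2921, 0.0572]
tcp_rot: [-179.8, 0.3, 6.6]
wrist_force: [0.2, 0.4, -0.5]
opening: 0.0856
```

```bash
python3 - <<'E'
from h import *
for n in("top","side"):
    c=camera(n); np.savez(f"pics/{n}1.npz",**c)
    u,v=proj(c,[.624,-.293,.03]).astype(int); crop(c,u-40,v-40,u+40,v+40,7,f"pics/{n}1.png")
go(.624,-.293,.014,6.4)
E
```

```text
t 1.7 pos [ 0.6235 -0.2929  0.0602] rot [-1.7988e+02  1.2000e-01  6.5900e+00] open 0.0852 F [-0.1 -0.1 -0.1] q [-25.2  24.5  13.4  79.1   0.   58.2]
units [0.025 0.009 1.846] roll 0.03
```

View pics/side1.png

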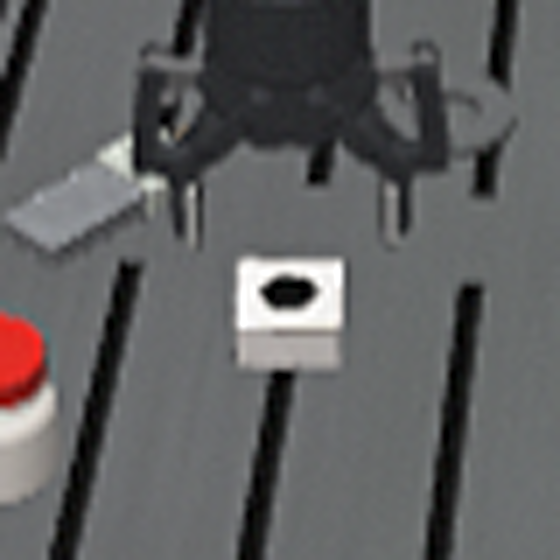

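View pics/top1.png

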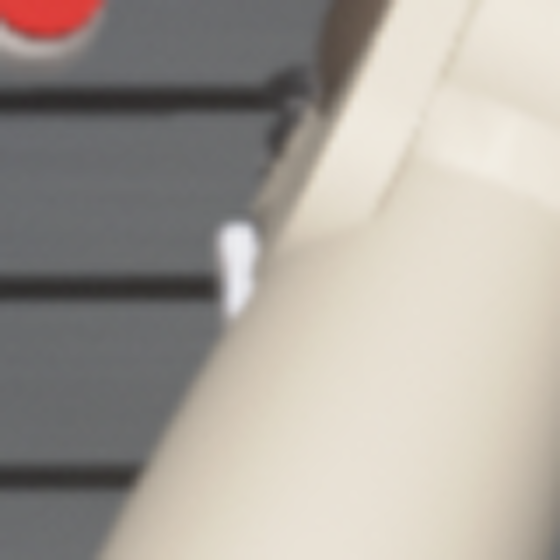

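The side view shows the pads straddling the block symmetrically: pads at x = 190 and 395, block at 291. I'll descend and grip.

Request:
arm_command:
  increments:
    - [[0.02,0.0,0.6],0.0]
    - [[0.02,0.0,1.2],0.0]
    - [[0.02,0.0,1.7],0.0]
    - [[0.02,0.0,1.84],0.0]
    - [[0.02,0.0,1.84],0.0]

```text
time: 2.2
ee_pos: [0.6233, -0.2926, 0.0131]
tcp_rot: [-179.8, 0.2, 6.6]
wrist_force: [0.3, 0.0, -0.5]
opening: 0.0855
```

Request:
arm_command:
  increments:
    - [[0,0,0],0]
    - [[0,0,0],0]
    - [[0,0,0],0]
    - [[0,0,0],0]
    - [[0,0,0],0]
  claw: 1
  force: 50

```text
time: 2.7
ee_pos: [0.6238, -0.2928, 0.0142]
tcp_rot: [-179.9, 0.1, 6.6]
wrist_force: [0.1, 0.2, 6.1]
opening: 0.0491
```

Request:
arm_command:
  increments:
    - [[0,0,0],0]
    - [[0,0,0],0]
    - [[0,0,0],0]

```text
time: 3.0
ee_pos: [0.6238, -0.2928, 0.0142]
tcp_rot: [-179.9, 0.1, 6.6]
wrist_force: [-0.2, 0.3, 1.2]
opening: 0.0491
```

```bash
python3 - <<'E'
from h import *
go(.624,-.293,.14,6.4)
c=camera("side"); np.savez(f"pics/side2.npz",**c)
u,v=proj(c,[.624,-.293,.03]).astype(int); crop(c,u-40,v-40,u+40,v+40,7,f"pics/side2.png")
E
```

```text
t 3.0 pos [ 0.6238 -0.2928  0.0142] rot [-1.7988e+02  1.2000e-01  6.5800e+00] open 0.0491 F [-0.2  0.3  1.2] q [-25.2  25.6   9.8  74.4   0.   58.3]
units [-3.000e-03 -3.000e-03 -5.032e+00] roll 0.03
```

View pics/side2.png

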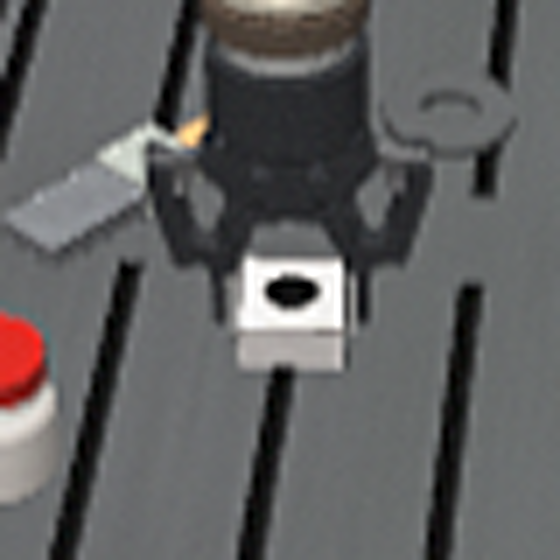

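The body is gripped, with 49.1 mm opening against a 50 mm body. I'll use this image to measure the side camera's bias: the body is now centred on the jaw axis at x≈0.6238.

```bash
python3 - <<'E'
from fit import *
for f in("side0","side1","side2"):
    c=load(f"pics/{f}.npz")
    for z in(.026,): print(f,rectfit(c,.025,.025,z,.622,-.293,6,edges=(0,1,2) ),rectfit(c,.025,.025,z,.622,-.293,6))
E
```

```text
side0 (array([ 621.49606065, -291.92004509,    7.22664216]), np.float64(-275.6414489746094)) (array([ 621.66472239, -294.02392985,    5.86351554]), np.float64(-332.62060546875))
side1 (array([ 621.69227381, -292.74520596,    7.28721401]), np.float64(-275.42510986328125)) (array([ 621.74731135, -294.01097772,    5.93561708]), np.float64(-332.530029296875))
side2 (array([ 621.2550756 , -293.20829907,    6.05073777]), np.float64(-270.8436584472656)) (array([ 621.4262024 , -293.72014212,    6.00491233]), np.float64(-330.2371520996094))
```

```bash
python3 - <<'E'
from h import *
for n in("top0","side0"):
    c=load(f"pics/{n}.npz"); im=rect(c,.071,.55,.65,-.02,.08).astype(int)
    cv2.imwrite(f"pics/post_{n}.png",cv2.resize(im[:,:,::-1].astype(np.uint8),None,fx=2.5,fy=2.5))
    W=pts(c);b=c["frame"].astype(int); m=(b[...,2]-b[...,0]>50)&(abs(W[...,0]-.6)<.06)&(abs(W[...,1]-.03)<.06)&(W[...,2]>.055)
    p=W[m];print(n,m.sum(),(p.min(0)+p.max(0))/2,np.median(p,0),p.mean(0))
go(.6019,.0299,.15,6.4)
E
```

```text
top0 96 [0.60396879 0.02812705 0.06567366] [0.62000212 0.04565127 0.0658795 ] [0.60383438 0.02974282 0.06607526]
side0 142 [0.59910898 0.03238406 0.06476981] [0.6183773  0.01850147 0.06550019] [0.60165114 0.03315019 0.06526189]
t 3.05 pos [ 0.6238 -0.2928  0.0143] rot [-1.7989e+02  1.1000e-01  6.5800e+00] open 0.0491 F [-0.5  0.1  2. ] q [-25.2  25.6   9.8  74.4   0.   58.3]
units [  0.597 -12.936  -5.405] roll 0.03
```

View pics/post_top0.png

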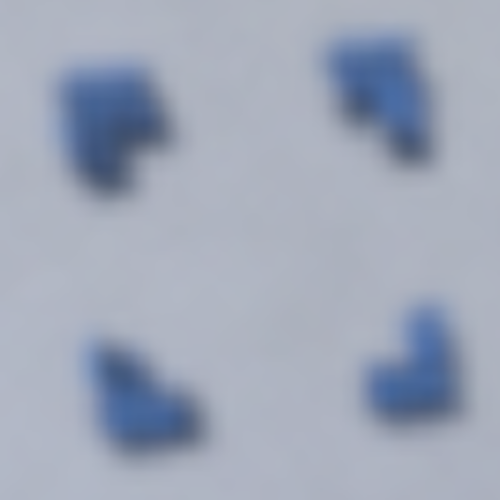

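View pics/post_side0.png

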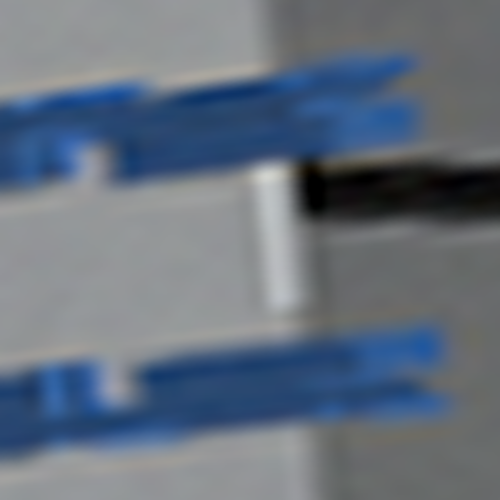

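Request:
arm_command:
  increments:
    - [[0.0,0.0,-0.8],0.0]
    - [[0.0,0.0,-2.0],0.0]
    - [[0.0,-0.5,-3.4],0.0]
    - [[0.1,-1.5,-4.6],0.0]
    - [[0.1,-2.8,-5.2],0.0]

```text
time: 3.55
ee_pos: [0.619, -0.2236, 0.1466]
tcp_rot: [-179.9, -0.0, 6.5]
wrist_force: [1.1, 0.3, -3.3]
opening: 0.0488
```

Request:
arm_command:
  increments:
    - [[0.1,-1.5,0.0],0.0]
    - [[0.15,-3.0,0.0],0.0]
    - [[0.3,-4.8,0.0],0.0]
    - [[0.4,-6.6,0.0],0.0]
    - [[0.5,-8.4,0.0],0.0]

```text
time: 4.05
ee_pos: [0.607, -0.0119, 0.146]
tcp_rot: [-179.9, 0.1, 6.5]
wrist_force: [0.5, 0.2, -2.6]
opening: 0.0493
```

```bash
python3 - <<'E'
from h import *
go(.6015,.0297,.12,6.4)
E
```

```text
t 4.05 pos [ 0.607  -0.0119  0.146 ] rot [-1.7994e+02  6.0000e-02  6.4700e+00] open 0.0493 F [ 0.5  0.2 -2.6] q [-1.1 12.   7.3 85.4  0.1 82.4]
units [-0.032 -1.676  1.043] roll 0.01
```

Request:
arm_command:
  increments:
    - [[0.0,-0.6,0.3],0.0]
    - [[-0.02,-1.2,0.7],0.0]
    - [[-0.03,-1.67,1.0],0.0]
    - [[-0.03,-1.68,1.05],0.0]
    - [[-0.03,-1.68,1.05],0.0]

```text
time: 4.55
ee_pos: [0.6013, 0.029, 0.1192]
tcp_rot: [-180.0, 0.1, 6.4]
wrist_force: [-0.8, -0.7, -2.3]
opening: 0.049
```

```bash
python3 - <<'E'
from h import *
for n in("top","side"):
    c=camera(n); np.savez(f"pics/{n}3.npz",**c)
    u,v=proj(c,[.6,.03,.06]).astype(int); crop(c,u-40,v-40,u+40,v+40,7,f"pics/{n}3.png")
go(.6015,.0297,.028,6.4)
E
```

```text
t 4.65 pos [0.6018 0.0287 0.12  ] rot [-1.7995e+02  5.0000e-02  6.4000e+00] open 0.0489 F [-0.1  0.1 -2.4] q [ 2.7 11.5  3.9 82.4  0.  86.3]
units [-0.004 -0.036  3.681] roll -0.0
```

View pics/side3.png

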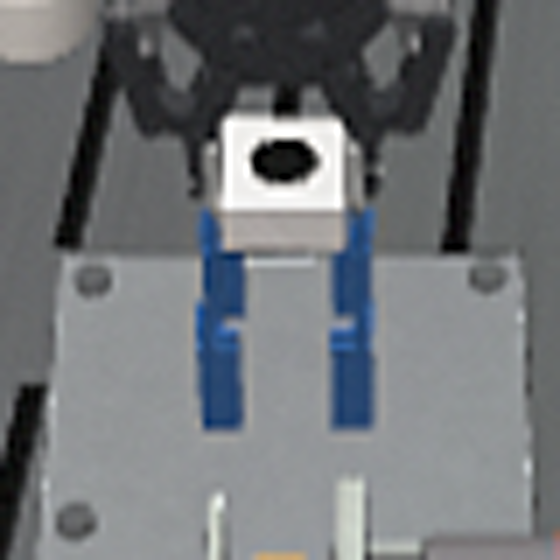

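View pics/top3.png

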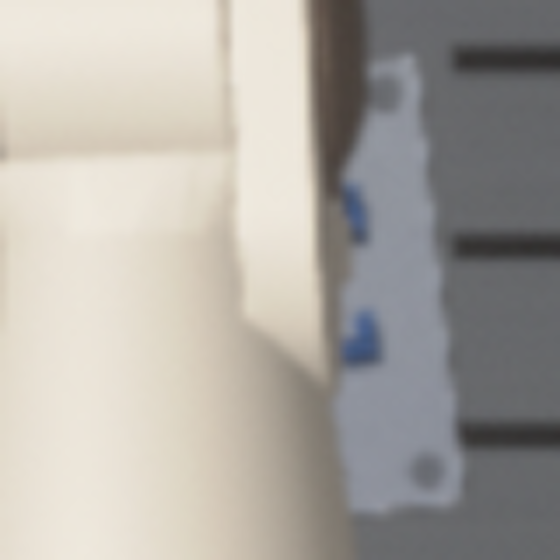

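```bash
python3 - <<'E'
from fit import *
c=load("pics/side3.npz")
print(rectfit(c,.025,.025,.1318,.600,.029,6.4))
print("jig",rectfit(c,.1,.15,.012,.592,.114,6.3,edges=(0,1,3)))
# post tops (z=.071) : project candidate corners
o=np.array([284-40,0]);u,v=proj(c,[.6,.03,.06]).astype(int);print(u,v)
for px in(.5985,.599,.6,.601,.602):
  for py in (.03,):
    a=np.radians(6.4);R=np.array([[np.cos(a),-np.sin(a)],[np.sin(a),np.cos(a)]])
    C=np.array([[s*.0355,t*.0355] for s in(1,-1) for t in(1,)])@R.T+[px,py]
    q=[(proj(c,np.c_[C,[[z]]*2])-[u-40,v-40])*7 for z in(.012,.06)]
    print(px,[x.round(0).tolist() for x in q])
E
```

```text
(array([599.20971804,  29.09079771,   3.365539  ]), np.float64(-358.4069519042969))
jig (array([590.08164449, 115.20282298,   6.3439189 ]), np.float64(-113.39540100097656))
253 234
0.5985 [[[201.0, 430.0], [373.0, 428.0]], [[197.0, 351.0], [372.0, 349.0]]]
0.599 [[[200.0, 429.0], [372.0, 428.0]], [[196.0, 351.0], [371.0, 349.0]]]
0.6 [[[198.0, 429.0], [369.0, 428.0]], [[193.0, 351.0], [369.0, 349.0]]]
0.601 [[[195.0, 429.0], [367.0, 427.0]], [[191.0, 350.0], [366.0, 349.0]]]
0.602 [[[193.0, 429.0], [364.0, 427.0]], [[188.0, 350.0], [364.0, 349.0]]]
```

Request:
arm_command:
  increments:
    - [[-0.04,-0.04,0.4],0.0]
    - [[-0.04,-0.04,0.9],0.0]
    - [[-0.04,-0.04,1.4],0.0]
    - [[-0.04,-0.04,1.8],0.0]
    - [[-0.04,-0.04,2.2],0.0]

```text
time: 5.15
ee_pos: [0.6004, 0.0296, 0.0638]
tcp_rot: [-179.9, 0.1, 6.4]
wrist_force: [0.3, -0.4, -2.0]
opening: 0.0492
```

```bash
python3 - <<'E'
from h import *
go(.6008,.0297,.027,6.4)
E
```

```text
t 5.15 pos [0.6004 0.0296 0.0638] rot [-1.7995e+02  8.0000e-02  6.4000e+00] open 0.0492 F [ 0.3 -0.4 -2. ] q [ 2.8 12.3 -1.5 76.3  0.  86.4]
units [ 1.70e-02 -1.00e-03  1.47e+00] roll -0.0
```

Request:
arm_command:
  increments:
    - [[0.01,0.0,0.4],0.0]
    - [[0.01,0.0,0.8],0.0]
    - [[0.01,0.0,1.1],0.0]
    - [[0.01,0.0,1.35],0.0]
    - [[0.01,0.0,1.47],0.0]

```text
time: 5.65
ee_pos: [0.6005, 0.0297, 0.0264]
tcp_rot: [-179.9, 0.1, 6.4]
wrist_force: [0.1, 0.5, -2.2]
opening: 0.0488
```

Request:
arm_command:
  increments:
    - [[0,0,0],0]
    - [[0,0,0.04],0]

```text
time: 5.85
ee_pos: [0.6006, 0.0297, 0.0262]
tcp_rot: [-179.9, 0.1, 6.4]
wrist_force: [-4.2, 1.1, 7.7]
opening: 0.0487
```

```bash
python3 - <<'E'
from h import *
go(.6008,.0297,.0262,6.4)
E
```

```text
t 5.85 pos [0.6006 0.0297 0.0262] rot [-1.7995e+02  7.0000e-02  6.4000e+00] open 0.0487 F [-4.2  1.1  7.7] q [ 2.8 13.3 -4.5 72.3  0.  86.4]
units [ 0.007  0.001 -0.001] roll 0.0
```

Contact at 7.7 N at exactly the expected height, so the body is seated. Releasing and retreating.

Request:
arm_command:
  increments:
    - [[0,0,0],0]
    - [[0,0,0],0]
    - [[0,0,0],0]
    - [[0,0,0],0]
    - [[0,0,0],0]
  claw: -1

```text
time: 6.35
ee_pos: [0.6007, 0.0297, 0.0262]
tcp_rot: [-179.9, 0.1, 6.4]
wrist_force: [-0.6, -0.8, -0.2]
opening: 0.085
```

Request:
arm_command:
  increments:
    - [[0,0,-1.0],0]
    - [[0,0,-2.2],0]
    - [[0,0,-3.6],0]
    - [[0,0.6,-4.8],0]
    - [[0,2.0,-5.2],0]

```text
time: 6.85
ee_pos: [0.6076, -0.0189, 0.1602]
tcp_rot: [-180.0, -0.2, 6.6]
wrist_force: [1.3, -0.3, -0.7]
opening: 0.0853
```

```bash
python3 - <<'E'
from h import *
go(.4565,-.190,.08,6.4)
E
```

```text
t 6.85 pos [ 0.6076 -0.0189  0.1602] rot [-179.96   -0.22    6.57] open 0.0853 F [ 1.3 -0.3 -0.7] q [-1.8 11.9  8.7 86.6  0.1 81.6]
units [-6.799  6.111  3.178] roll 0.03
```

Request:
arm_command:
  increments:
    - [[-1.3,1.2,0.0],0.0]
    - [[-2.7,2.4,0.2],0.0]
    - [[-4.1,3.7,0.8],0.0]
    - [[-5.5,5.0,1.6],0.0]
    - [[-6.6,6.1,2.4],0.0]

```text
time: 7.35
ee_pos: [0.46, -0.1905, 0.0993]
tcp_rot: [180.0, -0.3, 6.6]
wrist_force: [1.8, -0.7, -0.1]
opening: 0.0856
```

```bash
python3 - <<'E'
from h import *
go(.4565,-.1915,.06,6.4)
from scipy.optimize import minimize
# circle fit by gradient for ring and disc in both cams
def circ(c,r,z,x,y,sgn,ch):
    g=cv2.GaussianBlur((c["frame"].astype(np.float32)@np.array(ch,np.float32)),(0,0),.8)
    a=np.linspace(0,2*np.pi,120)
    def s(q,rr):
        m=proj(c,np.c_[q[0]/1000+rr*np.cos(a),q[1]/1000+rr*np.sin(a),0*a+z]).astype(np.float32)[None]
        return cv2.remap(g,m[...,0],m[...,1],cv2.INTER_LINEAR)[0]
    f=lambda q:-sgn*np.median(s(q,r-.002)-s(q,r+.002))-sgn*np.mean(s(q,r-.002)-s(q,r+.002))
    best=min((minimize(f,[x*1000+dx,y*1000+dy],method="Nelder-Mead",options=dict(initial_simplex=[[x*1000+dx,y*1000+dy],[x*1000+dx+2,y*1000+dy],[x*1000+dx,y*1000+dy+2]])) for dx in(-3,0,3) for dy in(-3,0,3)),key=lambda r:r.fun)
    return best.x.round(1),round(best.fun)
for n in("top0","side0"):
    c=load(f"pics/{n}.npz")
    print(n,"ring",circ(c,.025,.016,.457,-.1915,1,[1,0,-1]),"disc",circ(c,.025,.014,.467,-.351,1,[.3,.3,.3]))
c=load("pics/side3.npz");print("body in pocket now:")
c=camera("side");np.savez("pics/side4.npz",**c)
u,v=proj(c,[.6,.03,.03]).astype(int); crop(c,u-40,v-40,u+40,v+40,7,"pics/side4.png")
E
```

```text
t 7.35 pos [ 0.46   -0.1905  0.0993] rot [179.99  -0.28   6.57] open 0.0856 F [ 1.8 -0.7 -0.1] q [-22.6  -2.8 -13.6  78.9   0.1  60.9]
units [-0.15   0.024  1.57 ] roll 0.03
top0 ring (array([ 458.6, -191.4]), -97) disc (array([ 468.5, -351.2]), -76)
side0 ring (array([ 454.3, -191.8]), -93) disc (array([ 464.3, -352.1]), -62)
body in pocket now:
```

View pics/side4.png

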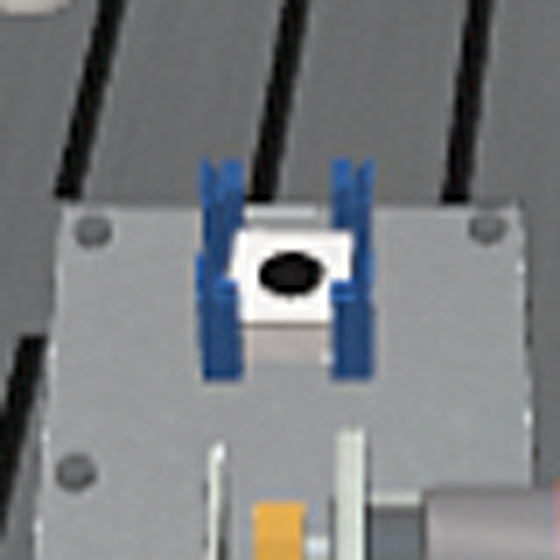

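The body sits flat between the posts, with its top at (290,272) in the crop. Now descending on the ring.

Request:
arm_command:
  increments:
    - [[-0.15,0.03,0.8],0.0]
    - [[-0.15,0.03,1.8],0.0]
    - [[-0.15,0.03,2.7],0.0]
    - [[-0.15,0.03,3.3],0.0]
    - [[-0.15,0.03,3.48],0.0]

```text
time: 7.9
ee_pos: [0.451, -0.1938, 0.0068]
tcp_rot: [-179.9, 0.2, 6.4]
wrist_force: [-0.1, 0.6, 1.0]
opening: 0.0853
```

Request:
arm_command:
  increments:
    - [[0,0,0],0]
    - [[0,0,0],0]

```text
time: 8.1
ee_pos: [0.4514, -0.1938, 0.0075]
tcp_rot: [-179.9, 0.2, 6.4]
wrist_force: [0.1, 0.1, 0.4]
opening: 0.0856
```

```bash
python3 - <<'E'
from h import *
go(.4565,-.1917,.012,6.4)
E
```

```text
t 8.1 pos [ 0.4514 -0.1938  0.0075] rot [-1.7988e+02  1.7000e-01  6.4300e+00] open 0.0856 F [0.1 0.1 0.4] q [-23.3  -0.5 -21.8  69.    0.   60.3]
units [ 0.213 -0.062 -0.18 ] roll 0.01
```

Request:
arm_command:
  increments:
    - [[0.1,-0.06,-0.18],0.0]
    - [[0.21,-0.06,-0.18],0.0]
    - [[0.21,-0.06,-0.18],0.0]

```text
time: 8.4
ee_pos: [0.4573, -0.1919, 0.0128]
tcp_rot: [-179.9, 0.1, 6.5]
wrist_force: [0.4, -0.4, 0.6]
opening: 0.0854
```

```bash
python3 - <<'E'
from h import *
go(.4565,-.1917,.012,6.4)
E
```

```text
t 8.4 pos [ 0.4573 -0.1919  0.0128] rot [-1.7993e+02  9.0000e-02  6.4500e+00] open 0.0854 F [ 0.4 -0.4  0.6] q [-22.8  -0.2 -20.8  69.5   0.   60.8]
units [-0.032 -0.011  0.034] roll 0.01
```

Request:
arm_command:
  increments:
    - [[-0.02,-0.01,0.04],0]
    - [[-0.02,-0.01,0.04],0]
    - [[-0.02,-0.01,0.04],0]
    - [[-0.02,-0.01,0.04],0]
    - [[-0.02,-0.01,0.04],0]
  claw: 1

```text
time: 8.9
ee_pos: [0.4569, -0.1917, 0.0122]
tcp_rot: [-179.9, 0.1, 6.4]
wrist_force: [-1.0, 0.7, 4.4]
opening: 0.0471
```

Request:
arm_command:
  increments:
    - [[0,0,0],0]
    - [[0,0,0],0]
    - [[0,0,0],0]

```text
time: 9.2
ee_pos: [0.4569, -0.1918, 0.0123]
tcp_rot: [-179.9, 0.1, 6.4]
wrist_force: [-0.9, -0.3, 1.9]
opening: 0.0476
```

```bash
python3 - <<'E'
from h import *
go(.4565,-.1917,.14,6.4)
c=camera("side"); np.savez(f"pics/side5.npz",**c)
u,v=proj(c,[.456,-.192,.03]).astype(int); crop(c,u-40,v-40,u+40,v+40,7,f"pics/side5.png")
E
```

```text
t 9.2 pos [ 0.4569 -0.1918  0.0123] rot [-1.7994e+02  7.0000e-02  6.4500e+00] open 0.0476 F [-0.9 -0.3  1.9] q [-22.8  -0.3 -21.   69.4   0.   60.8]
units [-0.021 -0.009 -5.108] roll 0.01
```

View pics/side5.png

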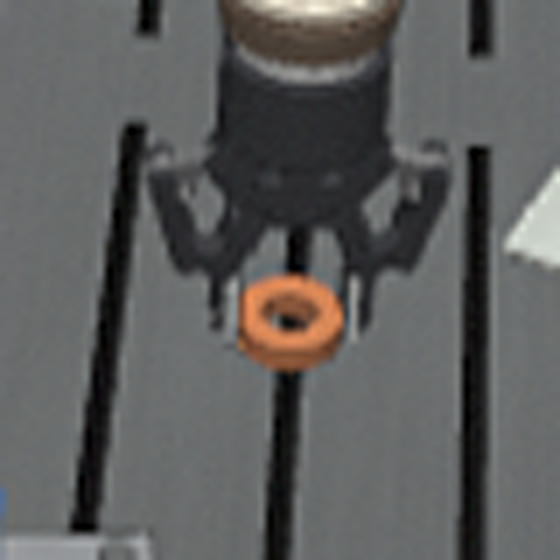

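```bash
python3 - <<'E'
from h import *
from scipy.optimize import minimize
def circ(c,r,z,x,y,sgn,ch):
    g=cv2.GaussianBlur((c["frame"].astype(np.float32)@np.array(ch,np.float32)),(0,0),.8)
    a=np.linspace(0,2*np.pi,120)
    def s(q,rr):
        m=proj(c,np.c_[q[0]/1000+rr*np.cos(a),q[1]/1000+rr*np.sin(a),0*a+z]).astype(np.float32)[None]
        return cv2.remap(g,m[...,0],m[...,1],cv2.INTER_LINEAR)[0]
    f=lambda q:-sgn*np.mean(s(q,r-.002)-s(q,r+.002))
    best=min((minimize(f,[x*1000+dx,y*1000+dy],method="Nelder-Mead",options=dict(initial_simplex=[[x*1000+dx,y*1000+dy],[x*1000+dx+2,y*1000+dy],[x*1000+dx,y*1000+dy+2]])) for dx in(-3,0,3) for dy in(-3,0,3)),key=lambda r:r.fun)
    return best.x.round(1),round(best.fun)
for n in ("side0","side4","side5"):
  print(circ(load(f"pics/{n}.npz"),.025,.016,.455,-.192,1,[1,0,-1]),circ(load(f"pics/{n}.npz"),.013,.016,.455,-.192,-1,[1,0,-1]))
c=load("pics/side5.npz")
for dz in(-.011,-.006,0,.008): 
  u,v=proj(c,[.456,-.192,.03]).astype(int)
  print(dz,((proj(c,np.array([[.4569+s*.0245*np.cos(.11),-.1918+s*.0245*np.sin(.11),.0123+dz] for s in(1,-1)]))-[u-40,v-40])*7).round().tolist())
E
```

```text
(array([ 454.2, -191.2]), -45) (array([ 454.8, -191.7]), -29)
(array([ 454.2, -191.1]), -46) (array([ 454.6, -191.6]), -30)
(array([ 453.7, -191.7]), -44) (array([ 454.1, -191.6]), -29)
-0.011 [[226.0, 332.0], [331.0, 332.0]]
-0.006 [[226.0, 325.0], [331.0, 324.0]]
0 [[227.0, 315.0], [332.0, 314.0]]
0.008 [[227.0, 302.0], [333.0, 302.0]]
```

Request:
arm_command:
  increments:
    - [[0.0,0.0,-0.8],0.0]
    - [[0.0,0.0,-2.0],0.0]
    - [[0.5,-0.8,-3.4],0.0]
    - [[1.2,-1.6,-4.6],0.0]
    - [[2.1,-2.6,-5.2],0.0]

```text
time: 9.75
ee_pos: [0.5028, -0.1213, 0.1449]
tcp_rot: [180.0, -0.1, 6.4]
wrist_force: [0.7, 0.1, -1.9]
opening: 0.0475
```

```bash
python3 - <<'E'
from h import *
go(.6006,.0297,.14,6.4)
E
```

```text
t 9.75 pos [ 0.5028 -0.1213  0.1449] rot [ 1.7999e+02 -9.0000e-02  6.3600e+00] open 0.0475 F [ 0.7  0.1 -1.9] q [-13.6  -0.4  -6.3  84.1   0.   70.1]
units [ 4.559 -5.569  0.203] roll -0.01
```

Request:
arm_command:
  increments:
    - [[1.2,-1.45,0.0],0.0]
    - [[2.4,-2.9,0.1],0.0]
    - [[3.5,-4.3,0.2],0.0]
    - [[4.4,-5.4,0.2],0.0]
    - [[4.56,-5.57,0.2],0.0]

```text
time: 10.25
ee_pos: [0.6017, 0.033, 0.1386]
tcp_rot: [-180.0, -0.0, 6.6]
wrist_force: [0.1, -1.0, -1.8]
opening: 0.0474
```

Request:
arm_command:
  increments:
    - [[0,0,0.4],0]
    - [[0,0,0.8],0]
    - [[0,0,0.8],0]

```text
time: 10.55
ee_pos: [0.6002, 0.032, 0.1161]
tcp_rot: [-180.0, 0.2, 6.5]
wrist_force: [0.9, -0.3, -2.1]
opening: 0.047
```

```bash
python3 - <<'E'
from h import *
go(.6006,.0297,.052,6.4)
c=camera("side"); np.savez(f"pics/side6.npz",**c)
u,v=proj(c,[.6,.03,.06]).astype(int); crop(c,u-40,v-40,u+40,v+40,7,f"pics/side6.png")
E
```

```text
t 10.55 pos [0.6002 0.032  0.1161] rot [-179.97    0.19    6.49] open 0.047 F [ 0.9 -0.3 -2.1] q [ 3.  11.5  3.4 82.1  0.  86.5]
units [0.014 0.093 2.565] roll 0.01
```

View pics/side6.png

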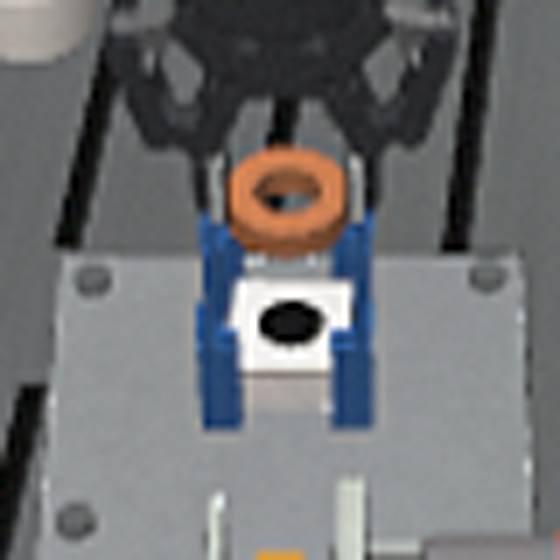

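The ring is held level above the pocket, in line with the posts. Lowering.

Request:
arm_command:
  increments:
    - [[0.01,0.09,0.4],0.0]
    - [[0.01,0.09,0.9],0.0]
    - [[0.01,0.09,1.4],0.0]
    - [[0.01,0.09,1.7],0.0]
    - [[0.01,0.09,1.7],0.0]

```text
time: 11.1
ee_pos: [0.6001, 0.0296, 0.073]
tcp_rot: [-180.0, 0.3, 6.5]
wrist_force: [0.8, -0.1, -1.4]
opening: 0.0474
```

```bash
python3 - <<'E'
from h import *
go(.6006,.0297,.0503,6.4)
E
```

```text
t 11.1 pos [0.6001 0.0296 0.073 ] rot [-179.96    0.26    6.48] open 0.0474 F [ 0.8 -0.1 -1.4] q [ 2.8 12.2 -0.6 77.5  0.  86.3]
units [0.023 0.001 0.906] roll 0.01
```

Request:
arm_command:
  increments:
    - [[0.02,0.0,0.3],0.0]
    - [[0.02,0.0,0.6],0.0]
    - [[0.02,0.0,0.8],0.0]
    - [[0.02,0.0,0.9],0.0]
    - [[0.02,0.0,0.92],0.0]

```text
time: 11.6
ee_pos: [0.6005, 0.0297, 0.0503]
tcp_rot: [-180.0, 0.3, 6.5]
wrist_force: [-3.7, -0.6, 5.1]
opening: 0.0473
```

```bash
python3 - <<'E'
from h import *
go(.6006,.0297,.0503,6.4)
E
```

```text
t 11.6 pos [0.6005 0.0297 0.0503] rot [-179.96    0.25    6.48] open 0.0473 F [-3.7 -0.6  5.1] q [ 2.8 12.8 -2.4 75.1  0.  86.3]
units [0.004 0.002 0.001] roll 0.01
```

Contact at 5 N at the expected height, so the ring is seated. Releasing.

Request:
arm_command:
  increments:
    - [[0,0,0],0]
    - [[0,0,0],0]
    - [[0,0,0],0]
    - [[0,0,0],0]
    - [[0,0,0],0]
  claw: -1

```text
time: 12.1
ee_pos: [0.6005, 0.0298, 0.0503]
tcp_rot: [-180.0, 0.2, 6.5]
wrist_force: [-0.6, -0.2, 0.3]
opening: 0.0856
```

Request:
arm_command:
  increments:
    - [[0,0,-0.8],0]
    - [[0,0,-1.8],0]
    - [[0,0,-2.8],0]
    - [[0,0.6,-3.8],0]
    - [[-0.5,2.0,-4.2],0]

```text
time: 12.6
ee_pos: [0.5956, -0.0202, 0.1579]
tcp_rot: [-180.0, 0.0, 6.7]
wrist_force: [0.7, -1.1, -0.2]
opening: 0.0855
```

```bash
python3 - <<'E'
from h import *
go(.4665,-.3515,.10,6.4)
E
```

```text
t 12.6 pos [ 0.5956 -0.0202  0.1579] rot [-1.7996e+02  4.0000e-02  6.6600e+00] open 0.0855 F [ 0.7 -1.1 -0.2] q [-2.  10.5  6.8 86.4  0.  81.4]
units [-6.664 12.567  2.313] roll 0.04
```

Request:
arm_command:
  increments:
    - [[-0.8,1.5,0.0],0.0]
    - [[-1.7,3.1,0.2],0.0]
    - [[-2.5,4.7,0.5],0.0]
    - [[-3.3,6.3,0.8],0.0]
    - [[-4.2,7.9,1.2],0.0]

```text
time: 13.1
ee_pos: [0.5136, -0.2301, 0.128]
tcp_rot: [-180.0, -0.0, 6.7]
wrist_force: [0.7, -0.0, -0.0]
opening: 0.0858
```

```bash
python3 - <<'E'
from h import *
go(.4665,-.3516,.08,6.4)
E
```

```text
t 13.1 pos [ 0.5136 -0.2301  0.128 ] rot [-1.7999e+02 -2.0000e-02  6.6700e+00] open 0.0858 F [ 0.7 -0.  -0. ] q [-24.1   6.   -1.5  82.5   0.   59.2]
units [-2.437  4.608  1.918] roll 0.05
```

Request:
arm_command:
  increments:
    - [[-0.8,1.5,0.4],0.05]
    - [[-1.6,3.0,1.0],0.05]
    - [[-2.3,4.3,1.6],0.05]
    - [[-2.44,4.6,1.9],0.05]
    - [[-2.44,4.6,1.9],0.05]

```text
time: 13.6
ee_pos: [0.4653, -0.3519, 0.0791]
tcp_rot: [-179.9, 0.1, 6.2]
wrist_force: [-0.2, 0.2, 0.0]
opening: 0.0855
```

Request:
arm_command:
  increments:
    - [[0,0,0],0]
    - [[0,0,0],0]

```text
time: 13.8
ee_pos: [0.4662, -0.351, 0.0798]
tcp_rot: [-179.9, 0.0, 6.3]
wrist_force: [-0.8, 0.5, 0.5]
opening: 0.0854
```

```bash
python3 - <<'E'
from h import *
go(.4665,-.3516,.012,6.4)
c=camera("side"); np.savez(f"pics/side7.npz",**c)
u,v=proj(c,[.466,-.3516,.03]).astype(int); crop(c,u-40,v-40,u+40,v+40,6,f"pics/side7.png")
u,v=proj(c,[.6,.03,.03]).astype(int); crop(c,u-40,v-40,u+40,v+40,6,"pics/side7b.png")
cv2.imwrite("pics/s7.png",np.hstack([cv2.imread("pics/side7.png")[:,:400],cv2.imread("pics/side7b.png")[:,:400]]))
E
```

```text
t 13.8 pos [ 0.4662 -0.351   0.0798] rot [-1.7992e+02  3.0000e-02  6.3200e+00] open 0.0854 F [-0.8  0.5  0.5] q [-37.    9.5  -2.9  77.7   0.   46.7]
units [0.013 0.029 2.712] roll -0.01
```

View pics/s7.png

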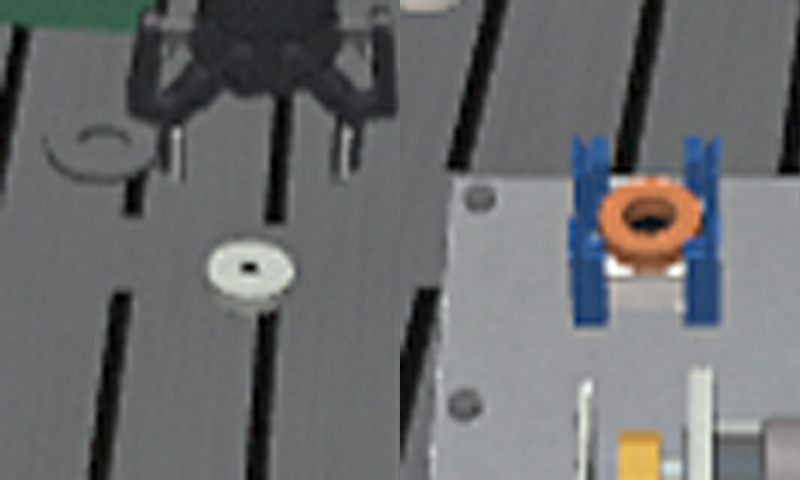

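```bash
python3 - <<'E'
from h import *
c=load("pics/side7.npz");u,v=proj(c,[.466,-.3516,.03]).astype(int)
for s in (1,-1):
  print(((proj(c,np.array([.4662-.0024,-.351,.08])+[s*.0427*.994,s*.0427*.11,0])-[u-40,v-40])*6).round())
print(((proj(c,[.4665-.0024,-.3516,.014])-[u-40,v-40])*6).round())
E
```

```text
[177. 176.]
[329. 176.]
[247. 267.]
```

Request:
arm_command:
  increments:
    - [[0.01,0.03,0.6],0.0]
    - [[0.01,0.03,1.3],0.0]
    - [[0.01,0.03,2.0],0.0]
    - [[0.01,0.03,2.5],0.0]
    - [[0.01,0.03,2.66],0.0]

```text
time: 14.35
ee_pos: [0.466, -0.3507, 0.0114]
tcp_rot: [-179.8, 0.1, 6.4]
wrist_force: [0.1, -0.0, -0.4]
opening: 0.0852
```

Request:
arm_command:
  increments:
    - [[0,0,0],0]
    - [[0,0,0],0]

```text
time: 14.55
ee_pos: [0.4662, -0.3506, 0.0117]
tcp_rot: [-179.8, 0.1, 6.4]
wrist_force: [-0.6, -0.6, -0.3]
opening: 0.0852
```

```bash
python3 - <<'E'
from h import *
go(.4665,-.3516,.0123,6.4)
E
```

```text
t 14.55 pos [ 0.4662 -0.3506  0.0117] rot [-1.7985e+02  1.1000e-01  6.3900e+00] open 0.0852 F [-0.6 -0.6 -0.3] q [-37.   11.6  -8.2  70.4   0.   46.7]
units [ 0.007  0.04  -0.023] roll -0.0
```

Request:
arm_command:
  increments:
    - [[0.01,0.04,-0.02],0]
    - [[0.01,0.04,-0.02],0]
    - [[0.01,0.04,-0.02],0]
    - [[0.01,0.04,-0.02],0]
    - [[0.01,0.04,-0.02],0]
  claw: 1

```text
time: 15.05
ee_pos: [0.4671, -0.352, 0.0134]
tcp_rot: [-179.9, 0.0, 6.4]
wrist_force: [0.5, 1.1, 4.9]
opening: 0.0473
```

Request:
arm_command:
  increments:
    - [[0,0,0],0]
    - [[0,0,0],0]
    - [[0,0,0],0]

```text
time: 15.35
ee_pos: [0.4671, -0.3521, 0.0134]
tcp_rot: [-179.9, 0.0, 6.4]
wrist_force: [-0.3, 1.1, 0.1]
opening: 0.0475
```

```bash
python3 - <<'E'
from h import *
go(.6006,.0297,.14,6.4)
c=camera("side"); np.savez(f"pics/side8.npz",**c)
u,v=proj(c,[.466,-.3516,.03]).astype(int); crop(c,u-40,v-40,u+40,v+40,6,f"pics/side8.png")
E
```

```text
t 15.35 pos [ 0.4671 -0.3521  0.0134] rot [-1.7992e+02  3.0000e-02  6.3800e+00] open 0.0475 F [-0.3  1.1  0.1] q [-37.   11.6  -8.   70.5   0.   46.6]
units [  7.001 -14.589  -5.047] roll -0.0
```

View pics/side8.png

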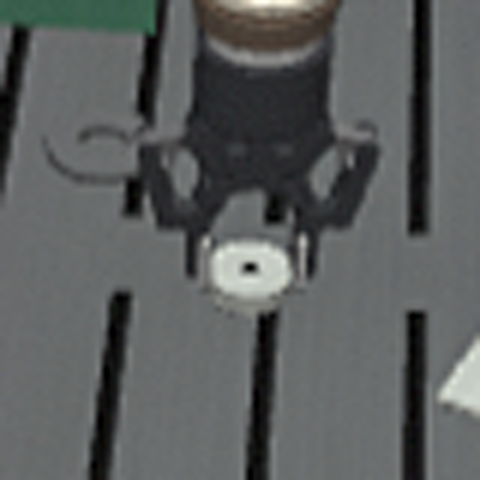

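The disc is held between the pads, centred at (250,268). Lift and carry.

Request:
arm_command:
  increments:
    - [[0.0,0.0,-0.8],0.0]
    - [[0.0,0.0,-2.0],0.0]
    - [[0.4,-0.8,-3.4],0.0]
    - [[0.9,-1.9,-4.7],0.0]
    - [[1.6,-3.3,-5.3],0.0]

```text
time: 15.9
ee_pos: [0.4983, -0.266, 0.1489]
tcp_rot: [180.0, -0.1, 6.3]
wrist_force: [0.5, -0.1, -2.1]
opening: 0.0476
```

Request:
arm_command:
  increments:
    - [[0.7,-1.5,0],0.0]
    - [[1.4,-3.0,0],0.0]
    - [[2.2,-4.6,0],0.0]
    - [[2.9,-6.1,0],0.0]
    - [[3.6,-7.6,0],0.0]

```text
time: 16.4
ee_pos: [0.5672, -0.0656, 0.1486]
tcp_rot: [180.0, -0.1, 6.3]
wrist_force: [1.0, -1.0, -2.6]
opening: 0.0478
```

```bash
python3 - <<'E'
from h import *
go(.6006,.0297,.13,6.4)
E
```

```text
t 16.4 pos [ 0.5672 -0.0656  0.1486] rot [ 1.7997e+02 -8.0000e-02  6.2700e+00] open 0.0478 F [ 1.  -1.  -2.6] q [-6.6  6.9  1.8 84.8 -0.  77.1]
units [ 1.744 -3.643  0.744] roll -0.02
```

Request:
arm_command:
  increments:
    - [[0.7,-1.4,0.2],0.0]
    - [[1.3,-2.7,0.4],0.0]
    - [[1.7,-3.55,0.7],0.0]
    - [[1.74,-3.64,0.74],0.0]
    - [[1.74,-3.64,0.74],0.0]

```text
time: 16.9
ee_pos: [0.6001, 0.03, 0.1293]
tcp_rot: [180.0, 0.0, 6.3]
wrist_force: [0.1, -0.1, -2.1]
opening: 0.0477
```

Request:
arm_command:
  increments:
    - [[0,0,0],0]
    - [[0,0,0],0]

```text
time: 17.1
ee_pos: [0.6, 0.0289, 0.1296]
tcp_rot: [180.0, 0.0, 6.3]
wrist_force: [-0.1, 0.7, -2.0]
opening: 0.0478
```

```bash
python3 - <<'E'
from h import *
go(.6006,.0297,.0674,6.4)
c=camera("side"); np.savez(f"pics/side9.npz",**c)
u,v=proj(c,[.6,.03,.06]).astype(int); crop(c,u-40,v-40,u+40,v+40,7,f"pics/side9.png")
E
```

```text
t 17.1 pos [0.6    0.0289 0.1296] rot [1.7995e+02 1.0000e-02 6.2700e+00] open 0.0478 F [-0.1  0.7 -2. ] q [ 2.8 11.1  4.5 83.3 -0.  86.5]
units [ 0.029 -0.03   2.486] roll -0.02
```

View pics/side9.png

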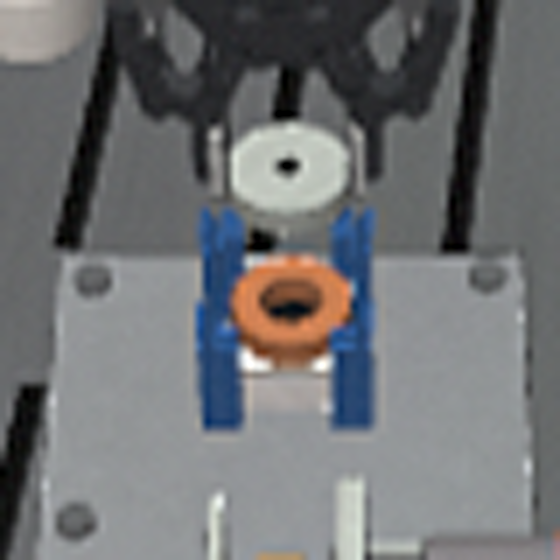

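The disc is level and in line. Lowering to just above the seat.

Request:
arm_command:
  increments:
    - [[0.03,-0.03,0.4],0.0]
    - [[0.03,-0.03,0.9],0.0]
    - [[0.03,-0.03,1.4],0.0]
    - [[0.03,-0.03,1.8],0.0]
    - [[0.03,-0.03,1.9],0.0]

```text
time: 17.65
ee_pos: [0.5997, 0.0297, 0.0799]
tcp_rot: [180.0, 0.2, 6.3]
wrist_force: [-0.4, -1.2, -2.9]
opening: 0.0477
```

Request:
arm_command:
  increments:
    - [[0.0,0.0,0.2],0]
    - [[0,0,0.4],0]
    - [[0,0,0.5],0]
    - [[0,0,0.52],0]

```text
time: 18.05
ee_pos: [0.5997, 0.0297, 0.0674]
tcp_rot: [180.0, 0.1, 6.3]
wrist_force: [-3.3, 0.4, 2.7]
opening: 0.0478
```

```bash
python3 - <<'E'
from h import *
go(.6006,.0297,.0674,6.4)
E
```

```text
t 18.05 pos [0.5997 0.0297 0.0674] rot [1.7996e+02 1.3000e-01 6.2700e+00] open 0.0478 F [-3.3  0.4  2.7] q [ 2.9 12.1 -1.2 76.7 -0.  86.6]
units [0.034 0.003 0.   ] roll -0.02
```

Request:
arm_command:
  increments:
    - [[0,0,0.02],0]
    - [[0,0,0.02],0]

```text
time: 18.25
ee_pos: [0.5998, 0.0297, 0.0674]
tcp_rot: [180.0, 0.1, 6.3]
wrist_force: [-1.9, -1.3, 3.1]
opening: 0.0473
```

Request:
arm_command:
  increments:
    - [[0,0,0],0]
    - [[0,0,0],0]
    - [[0,0,0],0]
    - [[0,0,0],0]
    - [[0,0,0],0]
  claw: -1

```text
time: 18.75
ee_pos: [0.5999, 0.0297, 0.0674]
tcp_rot: [180.0, 0.1, 6.3]
wrist_force: [1.2, 0.4, 1.0]
opening: 0.0855
```

Request:
arm_command:
  increments:
    - [[0,0,-0.8],0]
    - [[0,0,-1.8],0]
    - [[0,0,-2.8],0]
    - [[0,0,-3.6],0]
    - [[0,0.0,-4.2],0]

```text
time: 19.25
ee_pos: [0.6003, 0.0299, 0.1739]
tcp_rot: [180.0, 0.0, 6.3]
wrist_force: [-1.1, 0.4, -0.5]
opening: 0.0853
```

```bash
python3 - <<'E'
from h import *
a=np.radians(6.4)
jx,jy=.5922,.1143
bx,by=jx-.085*np.sin(a),jy+.085*np.cos(a);print(bx,by)
go(bx,by,.17,96.4); go(bx,by,.17,-83.6)
c=camera("side"); np.savez(f"pics/side10.npz",**c)
u,v=proj(c,[.6,.1,.06]).astype(int); crop(c,u-50,v-55,u+50,v+45,6,f"pics/side10.png")
E
```

```text
0.5827251407624623 0.1987702731286507
t 19.25 pos [0.6003 0.0299 0.1739] rot [1.7996e+02 2.0000e-02 6.2700e+00] open 0.0853 F [-1.1  0.4 -0.5] q [ 2.9 11.2  9.4 88.3 -0.  86.6]
units [ 0.037 -6.793  0.152] roll -15.02
t 19.25 pos [0.6003 0.0299 0.1739] rot [1.7996e+02 2.0000e-02 6.2700e+00] open 0.0853 F [-1.1  0.4 -0.5] q [ 2.9 11.2  9.4 88.3 -0.  86.6]
units [ 0.037 -6.793  0.152] roll 14.98
```

View pics/side10.png

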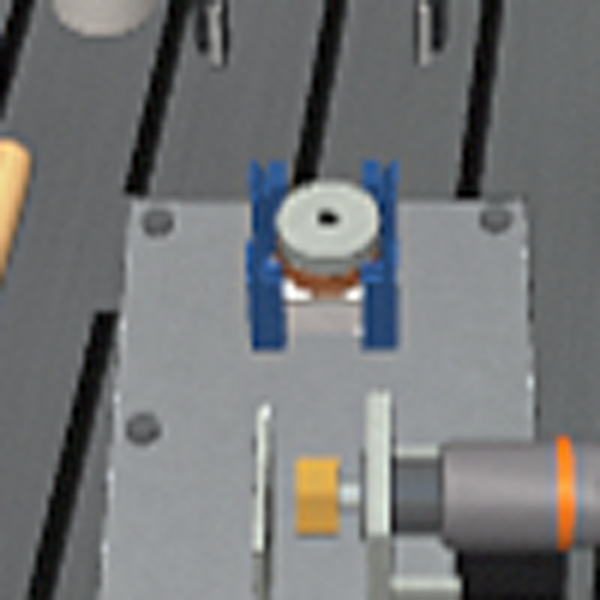

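The stack of body, ring and disc sits flat. Next is the bolt's phase: I'll fit the hexagon angle over the stored images.

```bash
cat > bolt.py <<'E'
from h import *
T={"side0":.08,"side2":3.0,"side3":4.6,"side4":7.35,"side6":10.55,"side7":13.8,"side8":15.35,"side9":17.1,"side10":19.25}
a=np.radians(6.4);ex=np.array([np.cos(a),np.sin(a),0]);ey=np.array([-np.sin(a),np.cos(a),0]);ez=np.array([0,0,1.])
B=np.array([.5822-.0024,.1988+.0005,.068])
def cost(c,th,off):
    g=c["frame"].astype(np.float32).mean(-1); C=-c["R"].T@c["t"]
    b=B+off[0]*ey+off[1]*ez; tot=0;n=0
    for k in range(6):
        f=th+k*np.pi/3; nrm=np.cos(f)*ey+np.sin(f)*ez
        cen=b+.016*nrm; vis=nrm@((C-cen)/np.linalg.norm(C-cen))
        if vis<.12: continue
        tv=-np.sin(f)*ey+np.cos(f)*ez
        s,x=np.meshgrid(np.linspace(-.0078,.0078,13),np.linspace(-.006,.006,7))
        P=cen+s[...,None]*tv+x[...,None]*ex
        m=proj(c,P).astype(np.float32); v=cv2.remap(g,m[...,0],m[...,1],cv2.INTER_LINEAR)
        tot+=((v-v.mean())**2).mean()*vis; n+=vis
    return tot/n
E
python3 - <<'E'
from bolt import *
from scipy.optimize import brute
I={k:load(f"pics/{k}.npz") for k in T}
offs=[(y,z) for y in np.arange(-.003,.0031,.001) for z in np.arange(-.002,.0021,.001)]
ths=np.radians(np.arange(0,60,2))
tab={k:np.array([[cost(I[k],t,o) for o in offs] for t in ths]) for k in T}
best=[]
for w in np.arange(.055,.096,.0025):
  for t0 in np.radians(np.arange(0,60,1)):
    s=0
    for k in T:
      th=(t0+w*T[k])%(np.pi/3)
      i=int(round(np.degrees(th)/2))%30
      s=s+tab[k][i]
    j=s.argmin();best.append((s[j],w,np.degrees(t0),offs[j]))
best.sort(key=lambda b:b[0])
for b in best[:8]:print(b)
for k in T: print(k,T[k],[ (int(np.degrees(ths[i])),round(float(tab[k][i].min()))) for i in tab[k].min(1).argsort()[:4]])
E
python3 - <<'E'
from h import *
ims=[]
for k in("side0","side4","side7","side8","side9","side10"):
    c=load(f"pics/{k}.npz");u,v=proj(c,[.58,.199,.068]).astype(int)
    ims.append(cv2.resize(c["frame"][v-14:v+14,u-12:u+12,::-1],None,fx=5.5,fy=10,interpolation=cv2.INTER_NEAREST))
cv2.imwrite("pics/hex.png",np.hstack(ims))
E
```

```text
(np.float64(132.61156942197618), np.float64(0.07500000000000001), np.float64(57.00000000000001), (np.float64(-0.002), np.float64(0.002)))
(np.float64(133.77342398835287), np.float64(0.07250000000000001), np.float64(58.00000000000001), (np.float64(-0.002), np.float64(0.002)))
(np.float64(134.97412421280598), np.float64(0.07500000000000001), np.float64(55.0), (np.float64(-0.003), np.float64(0.001)))
(np.float64(135.39389382216663), np.float64(0.07500000000000001), np.float64(56.0), (np.float64(-0.002), np.float64(0.002)))
(np.float64(135.90479877805265), np.float64(0.07250000000000001), np.float64(56.0), (np.float64(-0.003), np.float64(0.001)))
(np.float64(136.03330494956631), np.float64(0.07250000000000001), np.float64(57.00000000000001), (np.float64(-0.003), np.float64(0.001)))
(np.float64(136.33953956663566), np.float64(0.07), np.float64(58.00000000000001), (np.float64(-0.003), np.float64(0.001)))
(np.float64(136.67422570156393), np.float64(0.07500000000000001), np.float64(59.00000000000001), (np.float64(-0.001), np.float64(0.002)))
side0 0.08 [(0, 16), (2, 16), (58, 17), (4, 19)]
side2 3.0 [(10, 10), (12, 10), (8, 10), (6, 10)]
side3 4.6 [(14, 4), (16, 4), (18, 4), (20, 5)]
side4 7.35 [(28, 3), (26, 3), (24, 4), (22, 6)]
side6 10.55 [(40, 36), (42, 36), (44, 36), (38, 39)]
side7 13.8 [(58, 16), (0, 17), (56, 18), (2, 19)]
side8 15.35 [(6, 17), (4, 17), (8, 17), (2, 19)]
side9 17.1 [(4, 9), (8, 9), (6, 9), (10, 10)]
side10 19.25 [(16, 5), (18, 5), (20, 5), (22, 5)]
```

View pics/hex.png

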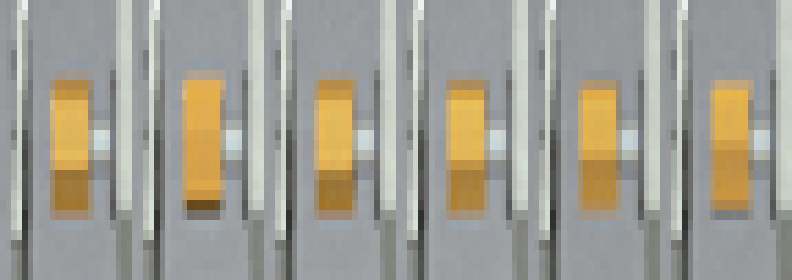

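The fit is consistent over nine images: θ ≈ 57.5° + 4.3°/s·t. The flats are next upright at t ≈ 28.5 s. I'll go over the bolt, turning the jaws to the jig's y.

Request:
arm_command:
  increments:
    - [[0,-0.7,0],-1.3]
    - [[0,-1.4,0],-2.6]
    - [[0,-2.1,0],-3.9]
    - [[0,-2.8,0],-5.2]
    - [[0,-3.5,0.0],-6.5]

```text
time: 19.8
ee_pos: [0.5911, 0.1175, 0.1751]
tcp_rot: [179.9, -0.0, 45.6]
wrist_force: [0.6, -0.5, 0.3]
opening: 0.0852
```

```bash
python3 - <<'E'
from h import *
go(.5822,.1988,.17,96.4)
E
```

```text
t 19.8 pos [0.5911 0.1175 0.1751] rot [ 1.7992e+02 -1.0000e-02  4.5590e+01] open 0.0852 F [ 0.6 -0.5  0.3] q [11.3 11.3  9.7 88.3 -0.1 55.7]
units [ 2.075 -2.53   0.2  ] roll -8.47
```

Request:
arm_command:
  increments:
    - [[0.4,-0.5,0],-1.35]
    - [[0.8,-1.0,0],-2.7]
    - [[1.2,-1.5,0],-4.05]
    - [[1.6,-2.0,0],-5.4]
    - [[2.0,-2.4,0.0],-6.75]

```text
time: 20.3
ee_pos: [0.5828, 0.1959, 0.1741]
tcp_rot: [180.0, 0.1, 86.4]
wrist_force: [0.2, 0.1, 0.9]
opening: 0.0855
```

```bash
python3 - <<'E'
from h import *
go(.5822,.1988,.14,96.4)
E
```

```text
t 20.3 pos [0.5828 0.1959 0.1741] rot [1.7999e+02 7.0000e-02 8.6430e+01] open 0.0855 F [0.2 0.1 0.9] q [18.6 13.1 11.7 88.6 -0.1 22.2]
units [ 0.117 -0.031  1.363] roll -1.66
```

Request:
arm_command:
  increments:
    - [[0.06,0,0.3],-0.9]
    - [[0.12,-0.03,0.6],-1.6]
    - [[0.12,-0.03,1.0],-1.66]
    - [[0.12,-0.03,1.36],-1.66]
    - [[0.12,-0.03,1.36],-1.66]

```text
time: 20.8
ee_pos: [0.5816, 0.1985, 0.138]
tcp_rot: [-179.8, 0.1, 96.3]
wrist_force: [0.9, 0.6, 0.5]
opening: 0.0855
```

Request:
arm_command:
  increments:
    - [[0,0,0],0]
    - [[0,0,0],0]

```text
time: 21.0
ee_pos: [0.5816, 0.1983, 0.1382]
tcp_rot: [-179.8, 0.1, 96.2]
wrist_force: [-0.2, -0.6, -0.2]
opening: 0.0852
```

```bash
python3 - <<'E'
from h import *
go(.5822,.1988,.060,96.4)
for n in("top","side"):
  c=camera(n); np.savez(f"pics/{n}11.npz",**c)
  u,v=proj(c,[.59,.19,.09]).astype(int); crop(c,u-40,v-40,u+40,v+40,7,f"pics/{n}11.png")
E
```

```text
t 21.0 pos [0.5816 0.1983 0.1382] rot [-1.7985e+02  1.0000e-01  9.6230e+01] open 0.0852 F [-0.2 -0.6 -0.2] q [18.9 13.2  7.8 84.8 -0.1 12.6]
units [0.022 0.034 3.126] roll -0.03
```

View pics/side11.png

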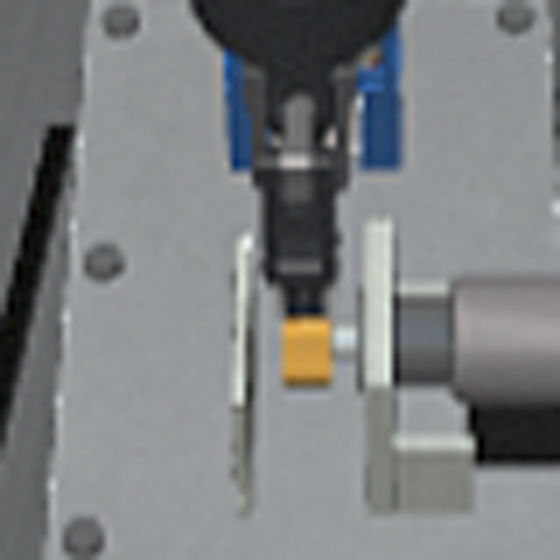

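View pics/top11.png

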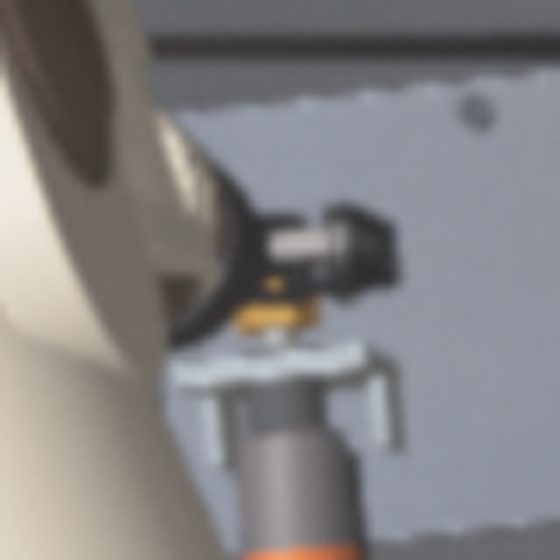

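```bash
python3 - <<'E'
from bolt import *
c=load("pics/side11.npz");u,v=proj(c,[.59,.19,.09]).astype(int)
P=np.array([.5816-.0024,.1983+.0005,0])
for d,z in((.045,.13),(.045,.17),(.045,.06),(.02,.06),(0,.068)):
    print(d,z,((proj(c,P+d*ey+[0,0,z])-[u-40,v-40])*7).round())
E
```

```text
0.045 0.13 [304. 329.]
0.045 0.17 [301. 256.]
0.045 0.06 [308. 449.]
0.02 0.06 [309. 395.]
0 0.068 [309. 340.]
```

Jaws straddle the head along y. The finger is at about 302 px, the head at 306 px, and the gap runs 255–366 px. Descend.

Request:
arm_command:
  increments:
    - [[0.02,0.03,0.4],0]
    - [[0.02,0.03,0.8],0]
    - [[0.02,0.03,1.2],0]
    - [[0.02,0.03,1.6],0]
    - [[0.02,0.03,1.6],0]

```text
time: 21.6
ee_pos: [0.5814, 0.1986, 0.0962]
tcp_rot: [-179.7, 0.1, 96.3]
wrist_force: [-0.2, 0.6, -0.4]
opening: 0.0857
```

```bash
python3 - <<'E'
from h import *
go(.5823,.1988,.060,96.4)
E
```

```text
t 21.6 pos [0.5814 0.1986 0.0962] rot [-1.7971e+02  1.3000e-01  9.6260e+01] open 0.0857 F [-0.2  0.6 -0.4] q [18.9 13.7  3.8 80.4 -0.1 12.6]
units [0.007 0.043 1.446] roll -0.02
```

Request:
arm_command:
  increments:
    - [[0.01,0.04,0.4],0]
    - [[0.01,0.04,0.8],0]
    - [[0.01,0.04,1.2],0]
    - [[0.01,0.04,1.45],0]
    - [[0.01,0.04,1.45],0]

```text
time: 22.1
ee_pos: [0.5817, 0.1986, 0.0586]
tcp_rot: [-179.6, 0.2, 96.3]
wrist_force: [0.7, -0.3, -0.8]
opening: 0.0853
```

Request:
arm_command:
  increments:
    - [[0,0,0],0]
    - [[0,0,0],0]
    - [[0,0,0],0]
    - [[0,0,0],0]
  claw: -0.1

```text
time: 22.5
ee_pos: [0.5818, 0.1987, 0.0589]
tcp_rot: [-179.6, 0.2, 96.3]
wrist_force: [-0.2, -0.3, -0.5]
opening: 0.0472
```

```bash
python3 - <<'E'
from h import *
go(.5823,.1988,.060,96.4)
for n in("side",):
  c=camera(n); np.savez(f"pics/{n}12.npz",**c)
  u,v=proj(c,[.59,.19,.09]).astype(int); crop(c,u-40,v-40,u+40,v+40,7,f"pics/{n}12.png")
E
```

```text
t 22.5 pos [0.5818 0.1987 0.0589] rot [-1.7964e+02  1.5000e-01  9.6260e+01] open 0.0472 F [-0.2 -0.3 -0.5] q [18.9 14.5  0.6 76.5 -0.1 12.6]
units [ 0.     0.02  -0.043] roll -0.02
```

View pics/side12.png

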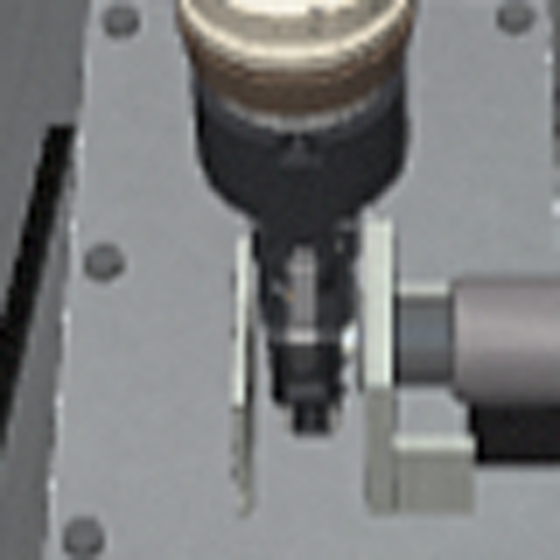

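The fingers are in the gap clear of both plates, with no contact force. Now waiting for the flats to come upright, at t ≈ 28.3.

Request:
arm_command:
  increments:
    - [[0,0.02,-0.04],0]
    - [[0,0.02,-0.04],0]
    - [[0,0.02,-0.04],0]
    - [[0,0.02,-0.04],0]
    - [[0,0.02,-0.04],0]

```text
time: 23.05
ee_pos: [0.5823, 0.1988, 0.0598]
tcp_rot: [-179.6, 0.1, 96.3]
wrist_force: [0.5, 0.3, -0.9]
opening: 0.0467
```

Request:
arm_command:
  increments:
    - [[0,0,0],0]
    - [[0,0,0],0]
    - [[0,0,0],0]
    - [[0,0,0],0]
    - [[0,0,0],0]

```text
time: 23.55
ee_pos: [0.5822, 0.1987, 0.0598]
tcp_rot: [-179.6, 0.2, 96.3]
wrist_force: [0.2, 0.7, 0.1]
opening: 0.0469
```

Request:
arm_command:
  increments:
    - [[0,0,0],0]
    - [[0,0,0],0]
    - [[0,0,0],0]
    - [[0,0,0],0]
    - [[0,0,0],0]

```text
time: 24.05
ee_pos: [0.5822, 0.1988, 0.0598]
tcp_rot: [-179.6, 0.2, 96.3]
wrist_force: [-0.6, -0.2, -0.2]
opening: 0.0469
```

Request:
arm_command:
  increments:
    - [[0,0,0],0]
    - [[0,0,0],0]
    - [[0,0,0],0]
    - [[0,0,0],0]
    - [[0,0,0],0]

```text
time: 24.55
ee_pos: [0.5822, 0.1988, 0.0598]
tcp_rot: [-179.6, 0.2, 96.3]
wrist_force: [0.7, 0.6, 0.0]
opening: 0.0469
```

Request:
arm_command:
  increments:
    - [[0,0,0],0]
    - [[0,0,0],0]
    - [[0,0,0],0]
    - [[0,0,0],0]
    - [[0,0,0],0]

```text
time: 25.05
ee_pos: [0.5823, 0.1988, 0.0598]
tcp_rot: [-179.6, 0.2, 96.3]
wrist_force: [-0.4, 0.9, -0.0]
opening: 0.0468
```

Request:
arm_command:
  increments:
    - [[0,0,0],0]
    - [[0,0,0],0]
    - [[0,0,0],0]
    - [[0,0,0],0]
    - [[0,0,0],0]

```text
time: 25.55
ee_pos: [0.5823, 0.1988, 0.0598]
tcp_rot: [-179.6, 0.1, 96.3]
wrist_force: [0.2, -0.5, 0.1]
opening: 0.0472
```

Request:
arm_command:
  increments:
    - [[0,0,0],0]
    - [[0,0,0],0]
    - [[0,0,0],0]
    - [[0,0,0],0]
    - [[0,0,0],0]

```text
time: 26.05
ee_pos: [0.5823, 0.1988, 0.0598]
tcp_rot: [-179.6, 0.2, 96.3]
wrist_force: [0.3, -0.1, -1.1]
opening: 0.0472
```

Request:
arm_command:
  increments:
    - [[0,0,0],0]
    - [[0,0,0],0]
    - [[0,0,0],0]
    - [[0,0,0],0]
    - [[0,0,0],0]

```text
time: 26.55
ee_pos: [0.5823, 0.1988, 0.0599]
tcp_rot: [-179.6, 0.2, 96.3]
wrist_force: [-0.5, 0.2, -0.4]
opening: 0.0467
```

Request:
arm_command:
  increments:
    - [[0,0,0],0]
    - [[0,0,0],0]
    - [[0,0,0],0]
    - [[0,0,0],0]
    - [[0,0,0],0]

```text
time: 27.05
ee_pos: [0.5822, 0.1988, 0.0598]
tcp_rot: [-179.6, 0.2, 96.3]
wrist_force: [-0.2, 0.0, -0.9]
opening: 0.0468
```

Request:
arm_command:
  increments:
    - [[0,0,0],0]
    - [[0,0,0],0]
    - [[0,0,0],0]
    - [[0,0,0],0]
    - [[0,0,0],0]

```text
time: 27.55
ee_pos: [0.5823, 0.1988, 0.0598]
tcp_rot: [-179.6, 0.1, 96.3]
wrist_force: [-1.2, 0.2, -0.3]
opening: 0.0469
```

```bash
python3 - <<'E'
from h import *
go(.5823,.1988,.060,96.4)
E
```

```text
t 27.55 pos [0.5823 0.1988 0.0598] rot [-1.7963e+02  1.5000e-01  9.6260e+01] open 0.0469 F [-1.2  0.2 -0.3] q [18.9 14.6  0.8 76.6 -0.1 12.6]
units [ 0.001  0.002 -0.006] roll -0.02
```

Request:
arm_command:
  increments:
    - [[0,0,0],0]
    - [[0,0,0],0]
    - [[0,0,0],0]
    - [[0,0,0],0]
    - [[0,0,0],0]

```text
time: 28.05
ee_pos: [0.5822, 0.1988, 0.0598]
tcp_rot: [-179.6, 0.2, 96.3]
wrist_force: [0.1, 0.6, -0.8]
opening: 0.0471
```

Request:
arm_command:
  increments:
    - [[0,0,0],0]
    - [[0,0,0],0]

```text
time: 28.25
ee_pos: [0.5822, 0.1988, 0.0598]
tcp_rot: [-179.6, 0.2, 96.3]
wrist_force: [-0.0, -0.0, 0.5]
opening: 0.0469
```

Request:
arm_command:
  increments:
    - [[0,0,0],0]
    - [[0,0,0],0]
    - [[0,0,0],0]
    - [[0,0,0],0]
    - [[0,0,0],0]
  claw: 1
  force: 80

```text
time: 28.75
ee_pos: [0.5823, 0.1986, 0.0601]
tcp_rot: [-179.6, 0.2, 96.2]
wrist_force: [-2.6, -3.2, 5.4]
opening: 0.0309
```

Request:
arm_command:
  increments:
    - [[0,0,0],0]
    - [[0,0,0],0]
    - [[0,0,0],0]
    - [[0,0,0],0]
    - [[0,0,0],0]

```text
time: 29.25
ee_pos: [0.5823, 0.1986, 0.0602]
tcp_rot: [-179.6, 0.2, 96.2]
wrist_force: [-0.8, -2.7, 4.6]
opening: 0.0305
```

```bash
python3 - <<'E'
from h import *
go(.5823,.1988,.060,96.4); print(get_obs()["torque"])
for n in("top","side",):
  c=camera(n); np.savez(f"pics/{n}13.npz",**c)
  u,v=proj(c,[.59,.19,.09]).astype(int); crop(c,u-40,v-40,u+40,v+40,7,f"pics/{n}13.png")
E
```

```text
t 29.25 pos [0.5823 0.1986 0.0602] rot [-1.7964e+02  1.7000e-01  9.6250e+01] open 0.0305 F [-0.8 -2.7  4.6] q [18.9 14.5  0.8 76.6 -0.1 12.6]
units [0.009 0.001 0.007] roll -0.03
[-0.37697385  0.20808286 -0.00496185]
```

View pics/side13.png

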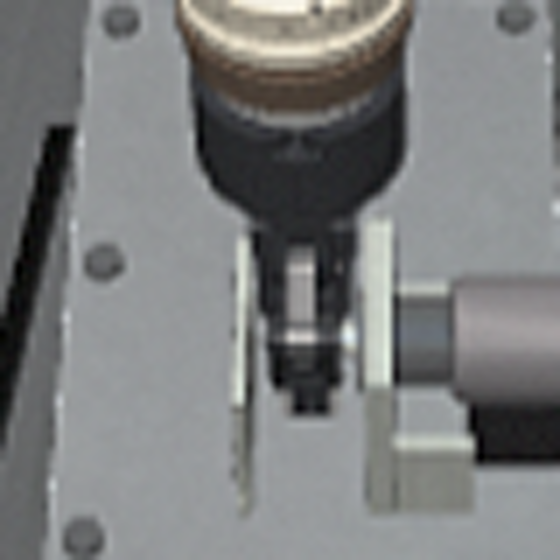

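View pics/top13.png

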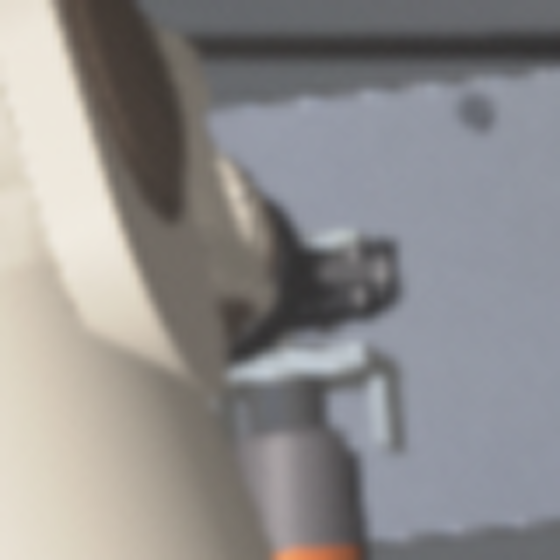

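Gripped at 30.5 mm; the body's 50 mm read 49.1 mm the same way, so this fits 32 mm across flats. I'll hold and check that it stays steady.

Request:
arm_command:
  increments:
    - [[0,0,0],0]
    - [[0,0,0],0]
    - [[0,0,0],0]
    - [[0,0,0],0]
    - [[0,0,0],0]

```text
time: 29.85
ee_pos: [0.5823, 0.1986, 0.0602]
tcp_rot: [-179.6, 0.2, 96.2]
wrist_force: [-0.8, -2.7, 3.8]
opening: 0.0306
```

Request:
arm_command:
  increments:
    - [[0,0,0],0]
    - [[0,0,0],0]
    - [[0,0,0],0]
    - [[0,0,0],0]
    - [[0,0,0],0]

```text
time: 30.35
ee_pos: [0.5823, 0.1985, 0.0602]
tcp_rot: [-179.6, 0.2, 96.2]
wrist_force: [-1.7, -2.5, 3.9]
opening: 0.0305
```

Request:
arm_command:
  increments:
    - [[0,0,0],0]
    - [[0,0,0],0]
    - [[0,0,0],0]
    - [[0,0,0],0]
    - [[0,0,0],0]

```text
time: 30.85
ee_pos: [0.5823, 0.1986, 0.0602]
tcp_rot: [-179.6, 0.2, 96.2]
wrist_force: [-1.3, -2.2, 3.7]
opening: 0.0307
```

```bash
python3 - <<'E'
from h import *
go(.5823,.1988,.060,96.4); print(get_obs()["torque"])
c=camera("side"); np.savez(f"pics/side14.npz",**c); cv2.imwrite("pics/side14.png",c["frame"][:,:,::-1])
E
```

```text
t 30.85 pos [0.5823 0.1986 0.0602] rot [-1.7964e+02  1.7000e-01  9.6240e+01] open 0.0307 F [-1.3 -2.2  3.7] q [18.9 14.5  0.8 76.6 -0.1 12.6]
units [0.009 0.001 0.007] roll -0.03
[-0.36217798  0.3664632   0.02996176]
```

View pics/side14.png

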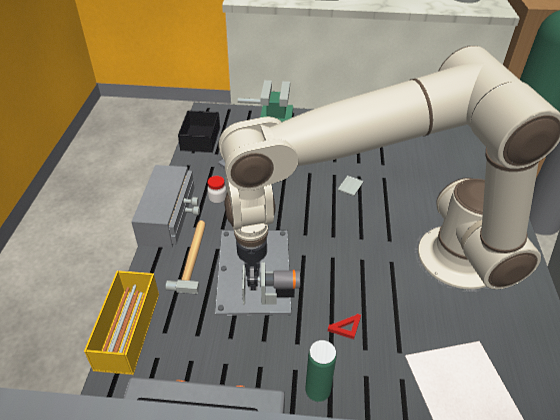

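```bash
python3 -c "
from workcell import job_done; print(job_done())"
```

```text
the job is handed in; nothing more can be done
None
```

I put the body, copper ring and disc into the pocket in that order, letting go of each. I then gripped the bolt head between the fingers with the jaws along the jig's y, at 80 N, and handed the job in at about 31 s while still holding it.

- **Body choice:** I took the block nearest the base, at 0.69 m; the other was at 0.79 m.
- **Stack:** Each part touched down at the expected height with 3–8 N. The side view after the last release showed the stack flat between the posts. At hand-in the arm hid the stack, so that last check was not repeated.
- **Bolt:** I timed the grip from a fit of the hexagon angle over nine images, closing as the flats came upright at about 28.5 s. The opening stayed at 30.5–30.7 mm and the wrist force under 6 N for the last 1.6 s. The fingers covered the head, so I infer the stop from these readings and did not see it.
- **Camera disagreement:** The two cameras differed by about 4 mm in x. I settled this by comparing the gripped body's known position with the images.
- **Other things on the bench:** I did not touch any of them. Those visible in the final side view were where they started.

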